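# Lay out the wireless nodes for set-up

## Task

Lever the case open by lifting its cover's tab with the blade of the opener, and lay out all the wireless nodes from it on the tray for set-up: each upright, centred in a marked square and turned square with it, the row nearer the robot filled first and the rest in the other row without a gap, starting at the end next to the case. When the case is empty shut its cover fully without slamming it, and see that the opener lies flat and lengthwise in the middle of its mat again; do not disturb the other things on the desk.

Things in the scene. Friction and masses are not known exactly. Their poses are not given: they have to be found in the camera images.
- case: grey case, fixed, 220 mm wide (y), from x = -80 (front, facing the desk's middle) to 110 mm (back, hinge side); origin on its underside, mid-width. Inside 150 x 210 mm round the origin: floor 4 mm thick, walls 5 mm thick, 20 mm high; step 20 mm high from x = 75, back wall 55 high. Under the cover's tab a fixed ledge 70 mm wide stands out of the front, x = -80 to -102 mm, top at z = 20 mm
- cover (a joint): angle of the case's cover (rad): 0 shut, 1.9 fully open, leaning back past upright. Hinge along case y at case x = 110, z = 55 mm. 4 mm panel (top at 59 mm when shut) 230 wide, reaching 197 mm from hinge to front, skirts hanging 26 mm at the front, 33 at the sides. 150 g; stiff hinge (0.25 N m): stays where it is left
- tab (a point): black pry tab amid the cover's front skirt: 60 mm wide (y), standing out 19 mm, 5 mm thick. The point: centre of its underside; when shut 204 mm before and 26 mm below the hinge axis (29 mm above the desk). Turns with the cover: -x outwards, z the cover's outer side. Shut, a slot 9 mm high, 19 mm deep to the skirt, lies between it and the ledge
- opener: opening tool 151 mm long: black handle 16 wide, 18 mm high, x = -75 to 25 mm; thin steel blade 20 wide, 3 thick (z = 8 to 11 mm) from the handle to its tip at x = 76 mm. Origin: underside, mid-length; x towards the blade tip, z up. Starts lying on its mat, blade roughly away from the robot, 70 g
- mat: light grey felt mat, fixed, 180 mm (its x) x 70 mm, 4 mm thick; origin: centre of the underside; the opener belongs on its middle, lengthwise along x, either way round
- tray: aluminium tray, fixed, 150 mm (its x) x 220 mm (its y), floor 4 mm thick, rim 4 mm thick and 10 mm high, with six marked squares in two rows of three, 62 mm apart both ways. Origin: centre of the underside; -x is the side nearer the robot, +y the end next to the case
- near1 (a point): centre of a marked square (54 x 54 mm black outline) on the tray floor: row nearer the robot, the end next to the case (tray +y)
- near2 (a point): centre of a marked square (54 x 54 mm black outline) on the tray floor: row nearer the robot, the middle
- near3 (a point): centre of a marked square (54 x 54 mm black outline) on the tray floor: row nearer the robot, the end away from the case (tray -y)
- far1 (a point): centre of a marked square (54 x 54 mm black outline) on the tray floor: row farther from the robot, the end next to the case (tray +y)
- far2 (a point): centre of a marked square (54 x 54 mm black outline) on the tray floor: row farther from the robot, the middle
- far3 (a point): centre of a marked square (54 x 54 mm black outline) on the tray floor: row farther from the robot, the end away from the case (tray -y)
- node1: wireless node: white square base 38 x 38 x 14 mm, upright round black antenna stub of 14 mm diameter, 32 mm long, at its centre (46 mm high in all), about 60 g. Origin: centre of the underside; z up along the antenna, x and y along the sides of the base. Starts upright in the case; 4 to 6 nodes are there in a run, in varying places
- node2: wireless node: white square base 38 x 38 x 14 mm, upright round black antenna stub of 14 mm diameter, 32 mm long, at its centre (46 mm high in all), about 60 g. Origin: centre of the underside; z up along the antenna, x and y along the sides of the base. Starts upright in the case; 4 to 6 nodes are there in a run, in varying places
- node3: wireless node: white square base 38 x 38 x 14 mm, upright round black antenna stub of 14 mm diameter, 32 mm long, at its centre (46 mm high in all), about 60 g. Origin: centre of the underside; z up along the antenna, x and y along the sides of the base. Starts upright in the case; 4 to 6 nodes are there in a run, in varying places
- node4: wireless node: white square base 38 x 38 x 14 mm, upright round black antenna stub of 14 mm diameter, 32 mm long, at its centre (46 mm high in all), about 60 g. Origin: centre of the underside; z up along the antenna, x and y along the sides of the base. Starts upright in the case; 4 to 6 nodes are there in a run, in varying places
- node5: wireless node: white square base 38 x 38 x 14 mm, upright round black antenna stub of 14 mm diameter, 32 mm long, at its centre (46 mm high in all), about 60 g. Origin: centre of the underside; z up along the antenna, x and y along the sides of the base. Starts upright in the case; 4 to 6 nodes are there in a run, in varying places
- node6: wireless node: white square base 38 x 38 x 14 mm, upright round black antenna stub of 14 mm diameter, 32 mm long, at its centre (46 mm high in all), about 60 g. Origin: centre of the underside; z up along the antenna, x and y along the sides of the base. Starts upright in the case; 4 to 6 nodes are there in a run, in varying places
- mug: white mug, 76 mm wide, 90 mm high, bystander; origin: centre of the underside
- mouse: black computer mouse 100 x 56 x 30 mm, bystander; origin: centre of the underside
- adapter: black power adapter 84 x 45 x 30 mm, bystander; origin: centre of the underside
- marker: marker pen lying, 125 x 16 mm, bystander; origin: middle of the underside
- notes: block of paper notes 75 x 75 x 22 mm, bystander; origin: centre of the underside
- stick: memory stick 55 x 18 x 9 mm, bystander; origin: centre of the underside
There are look-alikes about, which are no part of the job. There is more than one size of the opener; the job needs the smallest. There is more than one size of the mat; the one meant has the size given above.

How it is judged:
By the outcome, as a careful person would: the job done as asked, in the order asked, and still so for the second after the job is handed in, with the robot touching nothing.
Of node1, node2, node3, node4, node5, node6 only 4 to 6 are there at a start; the rules pass over those that are not, and their reading is None.
At some moment in a run one of node1, node2, node3, node4, node5, node6 may be knocked a few centimetres aside while the robot is not near it.
It also fails if it takes over 210 s, if anything falls off the work surface, if the arm or the gripper's body presses on something with over 40 N, if the wrist force passes 120 N, or if a joint passes its speed limit or range.

## Robot

A 6-joint arm with a two-finger parallel gripper is mounted at the origin on the work surface. World frame = base frame: x ahead of the robot, y to its left, z up, the work surface at z = 0. Lengths are in m, angles in rad, forces in N, time in s.
With the tool pointing down it reaches from about 0.35 to 0.775 m from the base axis. Payload 5.5 kg.
Tool frame: the origin (TCP) lies where the fingers leave the gripper's body, on its centre line; the fingertips stand 73 mm ahead of it and the grasp point (between the pads) lies 54 mm ahead of it (bot.grasp_offset is the z of the grasp point in the tool frame, in m); z points along the fingers, y is the line along which they close (so a half turn about z gives the same grasp; the last joint's range is limited). The gripper opens to 85 mm and grips with 20 to 120 N. Pads are 22 mm wide; open, the fingers measure 114 mm over their backs; the gripper's body (76 mm by 85 mm) begins 54 mm behind the grasp point. The pads swing forward as they close: fully open they stand 13 mm farther back than shut.
Start: joints at [-1.389, 0.313, 0.046, 1.304, 0, 1.431], TCP at [0.182, -0.546, 0.304] pointing down, gripper open.
Joint ranges: [-2.76, 2.76], [-0.86, 1.69], [-1.03, 1.26], [-2.2, 2.34], [-1.47, 1.5], [-3.14, 3.14]. Speed limits (rad/s): [2.57, 2.57, 3.14, 3.14, 3.14, 3.14].

## Interface

Orientations are given as a unit quaternion [w, x, y, z].
In Python, from bench import bot, grab_frame, camera_info, outline_of gives the robot as it stands.
- The arm moves only by the tool servo_tool, never from a script. Its argument "motion" is one flat list of numbers, 6 for each row, row after row: the shift along the world's x, y, z normalised to -1 to 1, where 1 is 1000 mm, then the turn, a rotation vector about the world's x, y, z normalised to -1 to 1, where 1 is 30 degrees. A call has 1 to 10 rows; each row is the pose to reach, as a shift and turn from the pose commanded when the call began; what a row does not reach only later rows make up. A row lasts 1/12 s, in which the tool goes at most 41.7 mm and 7.16 degrees, less where a joint would pass 70% of its speed; a pose out of reach is approached as far as the arm can. A call with a number of a shift or a turn outside -1 to 1 is refused whole. A call with a gripper value outside its range is refused whole. "grip" is the opening, from -1 (shut) to 1 (fully open), set as the call begins (left out, the last holds). The fingers move at their own pace and stop on an object; the grip force is fixed at half the most. Time passes only in rows, so rows that repeat a pose let the fingers close. It gives the time, the measured TCP pose, the force, the opening and the grip force at its end, in the units of the state.
- bot.sense(): the state, without advancing time (a new reading comes with each control period).
- grab_frame(name): name is "scene" or "top" or "wrist"; returns (picture, depth): 400x640x3 uint8, red, green, blue; 400x640 float32, m along the optical axis (not along the pixel's ray), 0 where there is no reading.
- camera_info(name): a dict with "intrinsics" (3x3 intrinsics, pixels), "position" and "attitude" of the camera in the world. Camera axes: x right, y down, z forward; pixel columns grow to the right and rows downward; lengths in m; the calibration is good to about 2 mm. A picture is of the moment at which its call begins: read the wrist's pose just before it. camera_info takes no time and is no camera call; for the wrist camera it gives the pose at the moment of the call.
- bot.finish_job(): hands the job in; it is judged then, once.
Trained networks look in the newest picture that a camera, given by its name, has taken for a name from the list of things; names that differ only in an ending like _2 or _b are one class to them, and where a whole thing is asked for, a point or a joint stands for the part that bears it (a point fixed in the world has none). Each returns a list of dicts, best first, with "p" (0 to 1); they miss things now and then, are a little off and sometimes report something else, mostly with a low value. They report only what shows in the picture. A call takes as long as a camera call. They do not tell look-alikes from the thing itself.
- outline_of(camera, target): "region" (400x640 bool, what is visible of it) and "point" ([column, row] in pixels, amid what is visible of it).
The state is a dict: "t": time; "q": joint angles; "dq": joint speeds; "tau": joint torques, N m; "tcp_pos": TCP position; "eef_rot": TCP orientation; "ft_force": force on the tool from outside, world axes, zero at the start; "moment": the same for the moment, N m; "grip_width": finger opening in m; "grasp_force": force on a finger pad.
Only numpy, scipy, OpenCV 4.12 (cv2) and the standard library are available. Lean on these libraries where they do the work, as an engineer would, in place of code of your own. Each camera call takes 0.05 s, during which the arm holds its last target. There are 200 camera calls.

## Working session

There is one attempt and no reset: what is moved stays moved. The work goes in short steps, Python scripts to look and compute and a tool call to move; the robot and the scene stay as the last step left them, time stands still between calls to the robot, and variables do not carry over. Pictures are saved under pics/ and viewed, at most 14 in all, crops included, and the job is handed in when it is done.

Besides the shell and the picture viewer there is one more tool, called after "Request:" as name(argument=value, ...) on one line, values as JSON. servo_tool: Moves the arm, as the interface text tells. Scaled input: -1 to 1 covers 1000 mm each way for a shift and 30 degrees each way for a turn. Its arguments: {"type":"object","properties":{"motion":{"type":"array"},"grip":{"type":"number"}},"required":["motion"]}

```bash
ls; mkdir -p pics
python3 - <<'E'
from bench import *
import cv2
for n in ("scene","top"):
    p,d=grab_frame(n); cv2.imwrite(f"pics/{n}0.png",p[:,:,::-1]); c=camera_info(n); print(n,c)
s=bot.sense(); print(s['tcp_pos'],s['eef_rot'],s['t'],s['grip_width'])
E
```

```text
pics
scene {'intrinsics': array([[451.15598404,   0.        , 320.37650369],
       [  0.        , 451.15598404, 196.88126098],
       [  0.        ,   0.        ,   1.        ]]), 'position': array([1.15794154, 0.2618739 , 0.8645684 ]), 'attitude': array([-0.18964861,  0.48923481,  0.7918589 , -0.3124775 ])}
top {'intrinsics': array([[499.52704203,   0.        , 320.76721574],
       [  0.        , 499.52704203, 209.73024486],
       [  0.        ,   0.        ,   1.        ]]), 'position': array([ 0.3536444 , -0.06549374,  1.3477165 ]), 'attitude': array([-0.03331932,  0.71052881, -0.70160796,  0.04224817])}
[ 0.18175109 -0.54515079  0.30310231] [-8.31504882e-04  9.87092110e-01  1.60151411e-01 -1.18001713e-05] 0.1 0.08566876486244279
```

View pics/top0.png

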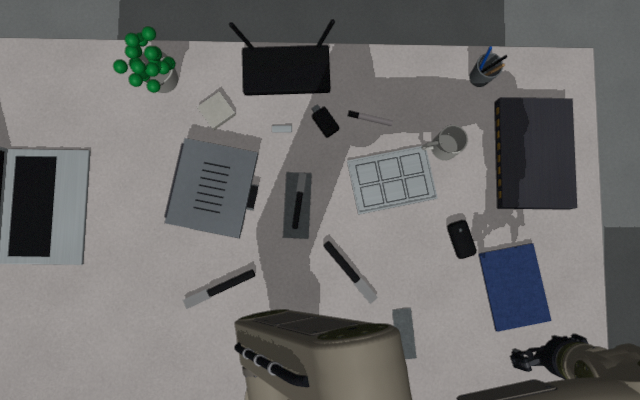

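View pics/scene0.png

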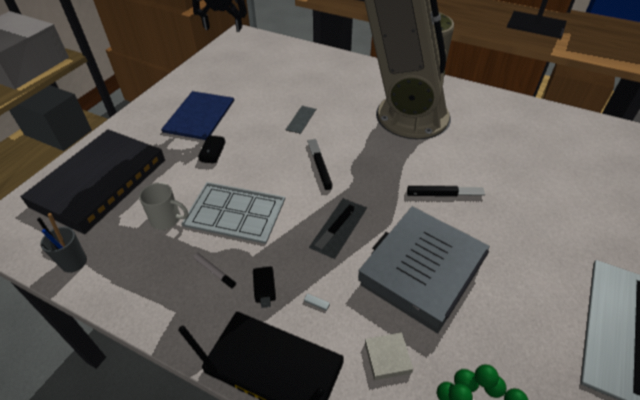

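The top view shows the case at px (212,188) with its black tab on the right at (252,197), so its front faces world -y. The tray is at (392,178). A mat with an opener on it is at (297,205), a smaller mat at (403,333), and look-alike openers at (345,265) and (222,285). The scene view agrees.

```bash
cat > h.py <<'E'
import numpy as np, cv2
from scipy.spatial.transform import Rotation as R
from bench import bot, grab_frame, camera_info, outline_of
def rot(q): return R.from_quat([q[1],q[2],q[3],q[0]])
def cam(n):
    c=camera_info(n); p,d=grab_frame(n); return c,p,d
def W(c,d):
    K=c['intrinsics']; v,u=np.mgrid[0:d.shape[0],0:d.shape[1]]
    P=np.stack([(u-K[0,2])/K[0,0]*d,(v-K[1,2])/K[1,1]*d,d],-1)
    return P@rot(c['attitude']).as_matrix().T+c['position']
def at(c,u,v,z):
    "world xy of pixel on plane z"
    K=c['intrinsics']; r=rot(c['attitude']).as_matrix()@np.array([(u-K[0,2])/K[0,0],(v-K[1,2])/K[1,1],1])
    return c['position']+r*(z-c['position'][2])/r[2]
def px(c,X):
    K=c['intrinsics']; p=rot(c['attitude']).as_matrix().T@(np.asarray(X)-c['position']); return K[:2,:2]@(p[:2]/p[2])+K[:2,2]
def rect(P):
    "min-area rect of world xy points in mm: centre, size, angle deg of long side"
    (x,y),(w,h),a=cv2.minAreaRect((P[:,:2]*1000).astype(np.float32))
    if w<h: w,h,a=h,w,a+90
    return np.round([x,y,w,h,(a+90)%180-90],1)
def st():
    s=bot.sense(); r=rot(s['eef_rot']); 
    print('t',round(s['t'],2),'tcp',np.round(np.array(s['tcp_pos'])*1000,1),'rotvec deg',np.round(np.degrees(r.as_rotvec()),1),'y',np.round(r.as_matrix()[:,1],3),'z',np.round(r.as_matrix()[:,2],3),'w',round(s['grip_width']*1000,1),'F',np.round(s['ft_force'],1))
    return s
E
python3 - <<'E'
from h import *
c,p,d=cam("top"); P=W(c,d)
np.save('topP.npy',P); cv2.imwrite('pics/t1.png',p[:,:,::-1])
print('desk z',np.median(P[330:350,100:200,2]))
for n in ['case','opener','mat','tray','node1','tab']:
    for o in outline_of("top",n):
        m=o['region']&(d>0); m=cv2.erode(m.astype(np.uint8),np.ones((2,2)))>0
        if m.sum()>5: print(n,round(o['p'],2),np.round(o['point']),m.sum(),'z',np.round(np.percentile(P[m][:,2],[5,50,95])*1000,1),rect(P[m]))
E
```

```text
desk z -0.000321704739136619
case 0.77 [213. 185.] 6769 z [52.  58.2 62.6] [546.4 199.  229.2 217.1 -10.4]
case 0.35 [390. 178.] 4105 z [-1.5  3.2  8.7] [ 583.3 -274.1  217.9  148.   -78.1]
opener 0.79 [352. 270.] 503 z [10.9 20.4 27.3] [ 333.  -160.3  192.9   24.2   39. ]
opener 0.65 [298. 203.] 268 z [10.8 18.9 24.2] [520.7 -21.5 145.6  15.5  -7.9]
opener 0.57 [219. 288.] 517 z [10.7 20.7 26.8] [285.4 183.3 196.1  20.6 -64.4]
mat 0.86 [401. 329.] 636 z [-2.2  2.3  6.2] [ 172.3 -306.1  126.6   48.5    6.9]
mat 0.56 [293. 207.] 998 z [-1.4  3.2  8.2] [509.7 -16.7 176.5  66.1  -1.1]
tray 0.97 [391. 179.] 4257 z [-1.5  3.3  9.1] [ 583.2 -273.3  220.3  151.2  -78.2]
node1 0.74 [393. 178.] 4272 z [-1.6  3.2  9. ] [ 583.1 -276.6  227.9  150.3  -78.2]
tab 0.58 [210. 187.] 6536 z [52.6 58.2 62.6] [545.1 196.  229.3 210.4 -11. ]
```

Request:
servo_tool(motion=[0.06,0.09,0,0,0,1,0.06,0.09,0,0,0,1,0.06,0.09,0,0,0,1,0.06,0.09,0,0,0,1,0.06,0.09,0,0,0,1], grip=0)

```text
t: 0.87
tcp_pos: [0.2427, -0.4543, 0.3044]
eef_rot: [0.0, 0.911, 0.413, -0.0]
ft_force: [0.3, -1.1, -0.8]
grip_width: 0.0426
grasp_force: 0.0
```

Request:
servo_tool(motion=[0.06,0.09,0,0,0,1,0.06,0.09,0,0,0,1,0.06,0.09,0,0,0,1,0.06,0.09,0,0,0,1,0.06,0.09,0,0,0,1])

```text
t: 1.28
tcp_pos: [0.3024, -0.3651, 0.3042]
eef_rot: [0.0, 0.774, 0.634, -0.0]
ft_force: [-0.9, -0.1, -0.1]
grip_width: 0.043
grasp_force: 0.0
```

Request:
servo_tool(motion=[0.06,0.09,0,0,0,1,0.06,0.09,0,0,0,1,0.06,0.09,0,0,0,1,0.06,0.09,0,0,0,1,0.06,0.09,0,0,0,1])

```text
t: 1.7
tcp_pos: [0.3624, -0.2757, 0.304]
eef_rot: [0.0, 0.584, 0.812, -0.0]
ft_force: [-0.2, 0.4, -0.7]
grip_width: 0.0426
grasp_force: 0.0
```

Request:
servo_tool(motion=[0.06,0.09,0,0,0,1,0.06,0.09,0,0,0,1,0.06,0.09,0,0,0,1,0.06,0.09,0,0,0,1,0.06,0.09,0,0,0,1])

```text
t: 2.12
tcp_pos: [0.4224, -0.186, 0.3039]
eef_rot: [0.0, 0.355, 0.935, -0.0]
ft_force: [-0.4, -1.1, 0.4]
grip_width: 0.0427
grasp_force: 0.0
```

Request:
servo_tool(motion=[0.06,0.14,0,0,0,1,0.06,0.14,0,0,0,1,0.06,0.14,0,0,0,1,0.06,0.14,0,0,0,1,0.06,0.14,0,0,0,1,0.06,0.14,0,0,0,1])

```text
t: 2.62
tcp_pos: [0.4824, -0.046, 0.3037]
eef_rot: [-0.0, 0.103, 0.995, -0.0]
ft_force: [0.5, -0.8, 0.6]
grip_width: 0.0427
grasp_force: 0.0
```

Run:
```python
from h import *
s=st(); print(s['q'])
c,p,d=cam("wrist"); cv2.imwrite('pics/w1.png',p[:,:,::-1])
r=rot(s['eef_rot']); print('cam in tool',r.inv().apply(c['position']-np.array(s['tcp_pos'])), (r.inv()*rot(c['attitude'])).as_rotvec(degrees=True), c['intrinsics'][0])
```

```text
t 2.62 tcp [482.4 -46.  303.7] rotvec deg [ -18.5 -179.     0. ] y [ 0.205  0.979 -0.   ] z [-0. -0. -1.] w 42.7 F [ 0.5 -0.8  0.6]
[-2.60597740e-01  1.38455501e-01 -1.78801325e-01  1.25356114e+00
 -4.77668743e-04 -5.41575108e-02]
cam in tool [ 0.08335794 -0.00061407 -0.07060065] [-14.8476726  -14.88234458  89.10741571] [343.20533928   0.         324.63454514]
```

View pics/w1.png

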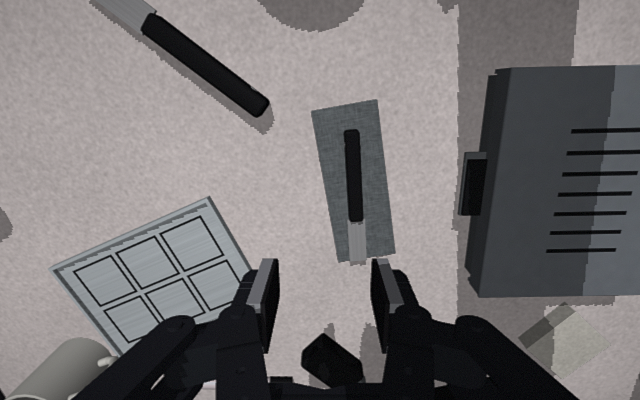

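Run:
```python
from h import *
c,p,d=cam("wrist"); P=W(c,d)
for n in ['opener','mat']:
    for o in outline_of("wrist",n):
        m=o['region']&(d>0); m=cv2.erode(m.astype(np.uint8),np.ones((3,3)))>0
        if m.sum()>5: print(n,round(o['p'],2),np.round(o['point']),m.sum(),'z',np.round(np.percentile(P[m][:,2],[5,50,95])*1000,1),rect(P[m]))
Z=P[...,2]*1000; near=(np.hypot(P[...,0]-.52,P[...,1]+.02)<.1)
hd=near&(Z>17)&(Z<30); bl=near&(Z>10)&(Z<17)
print('handle',hd.sum(),rect(P[hd]),np.median(Z[hd]),'blade',bl.sum(),rect(P[bl]))
```

```text
opener 0.76 [190.  52.] 3803 z [14.5 23.8 25.4] [ 343.6 -152.5  177.1   25.    40.4]
opener 0.59 [355. 200.] 1791 z [14.9 21.8 23.5] [522.8 -21.  150.5  18.5  -7.6]
mat 0.96 [360. 175.] 6585 z [3.4 4.6 5.9] [512.  -17.4 177.5  68.4  -2.3]
handle 1390 [522.4 -22.  149.8  19.4  -7. ] 22.304454341502243 blade 718 [523.2 -21.5 151.4  20.1  -7.4]
```

The wrist picture shows the small opener at px (355,195) on its mat, centred at (360,175) px; the opener is 150 mm long and the mat 178 x 68 mm, so both are the right ones. I'll grasp it just behind the blade.

Request:
servo_tool(motion=[0.03,0.018,-0.03,0,0,0.1,0.0424,0.0247,-0.07,0,0,0.14,0.0424,0.0247,-0.11,0,0,0.14,0.0424,0.0247,-0.15,0,0,0.14,0.0424,0.0247,-0.18,0,0,0.14,0.0424,0.0247,-0.2,0,0,0.14,0.0424,0.0247,-0.215,0,0,0.14,0.0424,0.0247,-0.2237,0,0,0.14,0.0424,0.0247,-0.2237,0,0,0.14])

```text
t: 3.57
tcp_pos: [0.5229, -0.0218, 0.0784]
eef_rot: [-0.002, 0.066, 0.998, 0.0]
ft_force: [0.3, 0.3, 0.4]
grip_width: 0.0425
grasp_force: 0.0
```

Request:
servo_tool(motion=[0,0,0,0,0,0,0,0,0,0,0,0,0,0,0,0,0,0,0,0,0,0,0,0,0,0,0,0,0,0], grip=-1)

```text
t: 3.98
tcp_pos: [0.5253, -0.0212, 0.0818]
eef_rot: [0.001, 0.064, 0.998, -0.0]
ft_force: [-0.8, -0.6, 5.8]
grip_width: 0.0141
grasp_force: 61.3
```

Request:
servo_tool(motion=[0,0,0.01,0,0,0,0,0,0.03,0,0,0,0,0,0.07,0,0,0,0,0,0.07,0,0,0])

```text
t: 4.32
tcp_pos: [0.5274, -0.0211, 0.1569]
eef_rot: [0.005, 0.064, 0.998, -0.0]
ft_force: [2.2, -0.1, -0.6]
grip_width: 0.0142
grasp_force: 60.4
```

Run:
```python
from h import *
s=st()
c,p,d=cam("wrist"); P=W(c,d); Z=P[...,2]*1000
cv2.imwrite('pics/w2.png',p[:,:,::-1])
for n in ['opener']:
    for o in outline_of("wrist",n):
        m=o['region']&(d>0); m=cv2.erode(m.astype(np.uint8),np.ones((3,3)))>0
        if m.sum()>5: print(n,round(o['p'],2),np.round(o['point']),m.sum(),'z',np.round(np.percentile(P[m][:,2],[5,50,95])*1000,1),rect(P[m]))
# case panel from wrist
m=(P[...,1]>.09)&(Z>50)&(Z<70)&(d>0); print('panel',m.sum(),rect(P[m]),np.median(Z[m]))
c,p,d=cam("scene"); P=W(c,d)
cv2.imwrite('pics/s2.png',cv2.resize(p[120:320,200:520,::-1],(800,500)))
```

```text
t 4.32 tcp [527.4 -21.1 156.9] rotvec deg [ 1.150e+01  1.791e+02 -1.000e-01] y [ 0.128  0.992 -0.   ] z [ 0.009 -0.001 -1.   ] w 14.2 F [ 2.2 -0.1 -0.6]
opener 0.73 [145.  22.] 2478 z [11.8 23.8 25.3] [ 396.7 -105.7   37.1   20.5   40.5]
opener 0.63 [326. 237.] 9838 z [90.7 97.1 98.3] [521.2 -21.7 142.   19.8  -6.8]
panel 27104 [548.  113.2 234.1  70.3   8.6] 59.44150761243645
```

View pics/w2.png

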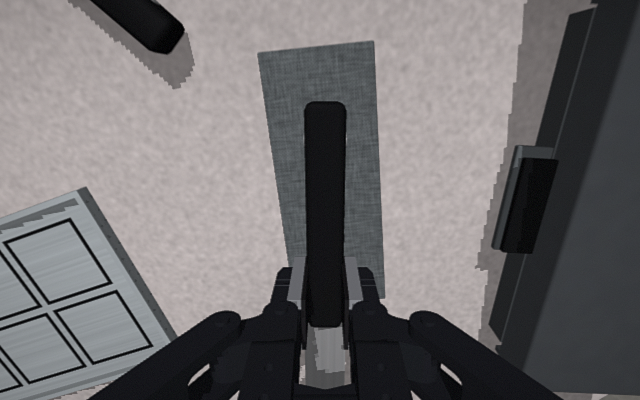

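The opener is gripped by its front handle at px (326,210), blade toward (325,355). The tab shows at (528,195).

Run:
```python
from h import *
s=st()
c,p,d=cam("wrist"); P=W(c,d); Z=P[...,2]*1000
u=np.mgrid[0:400,0:640]
hb=np.zeros(d.shape,bool); hb[120:290,312:340]=1
A=P[hb]; A=A[A[:,2]>.08]; print('handle top z',np.round(np.percentile(A[:,2],[10,50,90])*1000,1))
q=np.linalg.lstsq(np.c_[A[:,:2],np.ones(len(A))],A[:,2],rcond=None)[0]; print('slope',q)
m=np.zeros(d.shape,bool); m[100:300,312:340]=0; m[80:320,290:365]=1; m&=(Z>88); print(rect(P[m]))
t=np.zeros(d.shape,bool); t[135:262,490:560]=1; 
for lo,hi in ((18,22),(30,38),(50,66)):
    k=t&(Z>lo)&(Z<hi); print(lo,k.sum(),rect(P[k]) if k.sum()>5 else '', np.median(Z[k]))
# front edge of panel: for each row, leftmost col with Z>50
pts=[]
for v in range(20,330,5):
    uu=np.where((Z[v,480:]>54)&(Z[v,480:]<66))[0]
    if len(uu): pts.append(P[v,480+uu[0]])
pts=np.array(pts); f=cv2.fitLine((pts[:,:2]*1000).astype(np.float32),cv2.DIST_HUBER,0,.01,.01).ravel(); print('front edge',np.round(f,3),np.degrees(np.arctan2(f[1],f[0])))
```

```text
t 4.47 tcp [524.6 -20.7 151.2] rotvec deg [ 11.5 179.5   0. ] y [0.128 0.992 0.   ] z [ 0.002 -0.    -1.   ] w 14.0 F [-0.2  0.1 -1.2]
handle top z [91.2 92.  92.7]
slope [-0.06473581 -0.01412636  0.12388165]
[ 4.926e+02 -1.970e+01  1.016e+02  3.210e+01  4.000e-01]
18 1315 [523.3  98.6  79.3  24.6 -28.1] 20.34600325781899
30 3763 [529.3 101.1  60.5  21.  -10.6] 34.52841212277388
50 13 [548.6 106.6   4.3   1.1  -4.2] 50.73198395265399
front edge [ 9.82000e-01 -1.87000e-01  4.93345e+02  1.15975e+02] -10.773211
```

Run:
```python
from h import *
c,p,d=cam("wrist"); P=W(c,d); Z=P[...,2]*1000
def sl(A): q=np.linalg.lstsq(np.c_[A[:,:2],np.ones(len(A))],A[:,2],rcond=None)[0]; return np.round(q,3),np.round(np.median(A,0)*1000,1)
m=np.zeros(d.shape,bool); m[60:250,265:300]=1; m[60:250,352:372]=1; m&=(Z<12)&(d>0); print('mat',sl(P[m]))
m=np.zeros(d.shape,bool); m[60:280,390:470]=1; print('desk',sl(P[m]))
m=np.zeros(d.shape,bool); m[125:250,314:338]=1; print('handle',sl(P[m]))
m=np.zeros(d.shape,bool); m[330:375,322:340]=1; m&=(Z>40); print('blade',m.sum(),np.round(np.percentile(Z[m],[5,50,95])), sl(P[m]))
c,p,d=cam("scene"); P=W(c,d); Z=P[...,2]*1000
m=(abs(P[...,0]-.52)<.1)&(abs(P[...,1]+.02)<.03)&(Z>60)&(Z<100); 
A=P[m]
for x in range(430,610,12):
    k=abs(A[:,0]*1000-x)<6
    if k.sum()>2: print(x,k.sum(),np.round(np.percentile(A[k][:,2],[50,90])*1000,1),np.round(np.percentile(A[k][:,1],[10,90])*1000,1))
```

```text
mat (array([-0.009,  0.02 ,  0.009]), array([480.9, -35.6,   4.5]))
desk (array([-0.034, -0.251,  0.032]), array([501. ,  50.8,   0.6]))
handle (array([-0.115, -0.013,  0.147]), array([478.3, -15. ,  91.1]))
blade 810 [83. 84. 85.] (array([-0.26 , -0.019,  0.231]), array([564.9, -23.7,  83.8]))
466 12 [89.7 91.2] [-15.9  -8.8]
478 12 [89.6 91.5] [-14.   -8.3]
514 12 [92.  98.3] [-28.6 -23.7]
526 47 [91.1 98.6] [-39.8  -1.6]
538 81 [90.2 97.8] [-32.   -6.8]
550 44 [83.2 87. ] [-31.8 -16.7]
562 39 [83.1 85. ] [-34.  -17.6]
574 37 [82.8 84.3] [-36.1 -19.2]
586 45 [82.9 84.7] [-37.3 -20.3]
598 17 [82.3 83.7] [-38.3 -22.4]
```

Request:
servo_tool(motion=[-0.002,0.003,0,0,0,0.2,-0.004,0.006,0,0,0,0.4,-0.006,0.01,0,0,0,0.6,-0.008,0.013,0,0,0,0.8,-0.0137,0.0245,0,0,0,0.963])

```text
t: 5.03
tcp_pos: [0.5104, 0.0031, 0.149]
eef_rot: [-0.001, -0.189, 0.982, 0.0]
ft_force: [1.0, -0.3, -0.5]
grip_width: 0.0145
grasp_force: 60.4
```

Request:
servo_tool(motion=[0,0,0,0,0,0.2,0,0,0,0,0,0.4,0,0,0,0,0,0.6,0,0,0,0,0,0.8,0,0,0,0,0,0.963])

```text
t: 5.45
tcp_pos: [0.5097, 0.0039, 0.1489]
eef_rot: [-0.001, -0.428, 0.904, 0.001]
ft_force: [-0.5, -0.4, 0.1]
grip_width: 0.0141
grasp_force: 60.4
```

Request:
servo_tool(motion=[0,0,0,0,0,0.2,0,0,0,0,0,0.4,0,0,0,0,0,0.6,0,0,0,0,0,0.8,0,0,0,0,0,0.963,0,0,0,0,0,0.963,0,0,0,0,0,0.963])

```text
t: 6.03
tcp_pos: [0.5099, 0.0038, 0.1493]
eef_rot: [-0.001, -0.637, 0.771, 0.001]
ft_force: [-0.5, 1.2, -0.9]
grip_width: 0.0142
grasp_force: 60.4
```

Request:
servo_tool(motion=[0,0,-0.02,0,0,0,0,0,-0.04,0,0,0,0,0,-0.05,0,0,0,0,0,-0.0574,0,0,0,0,0,-0.0574,0,0,0,0,0,-0.0574,0,0,0])

```text
t: 6.53
tcp_pos: [0.5104, 0.0037, 0.0927]
eef_rot: [-0.0, -0.638, 0.77, 0.0]
ft_force: [0.1, 0.3, -0.8]
grip_width: 0.0144
grasp_force: 60.5
```

Run:
```python
from h import *
s=st(); print(s['q'])
O=np.array([546.9,194.4]); ex=np.array([.1857,.9826]); ey=np.array([-.9826,.1857])
def loc(P): return np.stack([(P[...,:2]*1000-O)@ex,(P[...,:2]*1000-O)@ey,P[...,2]*1000],-1)
for n in("scene","wrist"):
    c,p,d=cam(n); L=loc(W(c,d)); cv2.imwrite(f'pics/{n}3.png',p[:,:,::-1])
    A=L[(abs(L[...,1])<13)&(L[...,2]>15)&(L[...,2]<50)&(L[...,0]>-180)&(L[...,0]<-84)&(d>0)]
    for x in range(-180,-84,6):
        k=abs(A[:,0]-x)<3
        if k.sum()>2: print(n,x,k.sum(),np.round(np.percentile(A[k][:,2],[20,50,80]),1),np.round(np.percentile(A[k][:,1],[5,50,95]),1))
```

```text
t 6.53 tcp [510.4   3.7  92.7] rotvec deg [ 1.148e+02 -1.386e+02 -1.000e-01] y [-0.983  0.186  0.001] z [-0.001  0.    -1.   ] w 14.4 F [ 0.1  0.3 -0.8]
[-1.50145590e-01  3.57974415e-01 -4.51289214e-01  7.62436719e-01
  6.24374159e-06 -1.53371589e+00]
scene -180 10 [25.3 32.6 34.3] [-9.1 -4.4  4.9]
scene -174 25 [25.8 29.8 31.9] [-8.7 -1.9  4.8]
scene -168 17 [23.6 25.8 27.4] [-9.8  1.9  9.3]
scene -162 18 [25.4 26.6 28. ] [-10.1  -0.6   8.1]
scene -156 19 [25.2 26.5 28. ] [-9.7 -1.1  8. ]
scene -150 20 [25.5 26.3 27.2] [-8.5  0.   8.4]
scene -144 17 [25.4 26.8 27.5] [-10.   -3.2   8.7]
scene -138 21 [24.8 26.8 27.9] [-8.9 -0.6  7.7]
scene -132 18 [24.9 26.3 27.3] [-9.1 -0.1  8.3]
scene -126 20 [25.3 25.8 26.8] [-9.8 -1.9  7.9]
scene -120 4 [26.2 26.5 26.9] [-10.1   0.9   5.5]
scene -102 21 [33.5 34.6 35.4] [-10.5   1.1  11.3]
scene -96 15 [33.1 34.8 36.2] [-10.6   2.8  12.5]
wrist -180 181 [33.3 33.8 34.3] [-7.1 -0.7  6.1]
wrist -174 148 [33.1 33.7 34. ] [-7.2 -0.7  6.1]
wrist -168 257 [26.5 27.  27.4] [-8.  -0.7  7. ]
wrist -162 346 [26.5 26.9 27.3] [-8.5 -0.3  7.4]
wrist -156 380 [26.5 26.9 27.3] [-9.  -0.3  8.1]
wrist -150 382 [26.5 26.9 27.4] [-9.3 -0.3  8.7]
wrist -144 374 [26.5 26.9 27.3] [-9.4 -0.8  8.4]
wrist -138 364 [26.4 26.8 27.3] [-9.5 -0.3  8.8]
wrist -132 206 [26.4 26.8 27.2] [-8.5 -0.5  8. ]
```

Request:
servo_tool(motion=[0.0015,0.008,0,0,0,0,0.003,0.016,0,0,0,0,0.0045,0.024,0,0,0,0,0.0054,0.0285,0,0,0,0,0.0054,0.0285,0,0,0,0,0.0054,0.0285,0,0,0,0])

```text
t: 7.13
tcp_pos: [0.516, 0.0328, 0.0929]
eef_rot: [-0.0, -0.639, 0.77, -0.0]
ft_force: [0.5, -0.5, -0.8]
grip_width: 0.0143
grasp_force: 60.5
```

Request:
servo_tool(motion=[0,0,0.003,0,0,0,0,0,0.008,0,0,0,0,0,0.016,0,0,0,0,-0.001,0.026,0,0,0,0,-0.0015,0.038,0,0,0,0,0.0005,0.055,0,0,0,0,0.0005,0.055,0,0,0])

```text
t: 7.72
tcp_pos: [0.5176, 0.0324, 0.1514]
eef_rot: [0.002, -0.638, 0.77, -0.002]
ft_force: [1.2, -0.6, -0.9]
grip_width: 0.0143
grasp_force: 60.4
```

```bash
cat >> h.py <<'E'
O=np.array([546.9,194.4]); ex=np.array([.1857,.9826]); ey=np.array([-.9826,.1857])
def loc(P): return np.stack([(P[...,:2]*1000-O)@ex,(P[...,:2]*1000-O)@ey,P[...,2]*1000],-1)
def lid(n="scene"):
    c,p,d=cam(n); L=loc(W(c,d)); 
    for y0,y1 in ((-100,-45),(45,100)):
        A=L[(L[...,1]>y0)&(L[...,1]<y1)&(L[...,0]>-110)&(L[...,0]<230)&(L[...,2]>62)&(L[...,2]<300)&(d>0)]
        if len(A)>20:
            th=np.degrees(np.arctan2(A[:,2]-57,110-A[:,0])); r=np.hypot(A[:,2]-57,110-A[:,0])
            print('lid',n,len(A),'theta',np.round(np.percentile(th[r>60],[10,50,90]),1))
    return c,p,d,L
E
python3 - <<'E'
from h import *
st(); c,p,d,L=lid(); cv2.imwrite('pics/s4.png',p[:,:,::-1])
E
```

```text
t 7.72 tcp [517.6  32.4 151.4] rotvec deg [-114.7  138.4   -0.3] y [-0.983  0.186 -0.005] z [ 0.005 -0.    -1.   ] w 14.3 F [ 1.2 -0.6 -0.9]
lid scene 2147 theta [15.9 16.7 18. ]
lid scene 1696 theta [15.8 16.7 18. ]
```

View pics/s4.png

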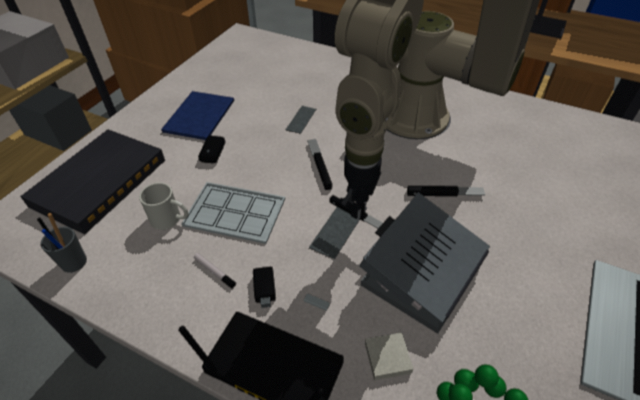

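The cover has opened to about 17°: its front edge is lifted on the blade at px (385,228). I'll continue along the arc.

Request:
servo_tool(motion=[0.0005,0.0027,0.0175,0,0,0,0.0014,0.0074,0.035,0,0,0,0.0025,0.0131,0.051,0,0,0,0.0038,0.0201,0.067,0,0,0,0.0055,0.029,0.082,0,0,0,0.0073,0.0388,0.097,0,0,0,0.0095,0.0501,0.11,0,0,0,0.0118,0.0624,0.123,0,0,0,0.0143,0.0757,0.134,0,0,0,0.0143,0.0757,0.134,0,0,0])

```text
t: 8.6
tcp_pos: [0.5313, 0.1098, 0.2836]
eef_rot: [0.002, -0.639, 0.769, -0.001]
ft_force: [-0.3, 0.2, -0.9]
grip_width: 0.0143
grasp_force: 60.4
```

Run:
```python
from h import *
s=st(); print(s['q']); c,p,d,L=lid(); 
tc=np.array(s['tcp_pos'])*1000; print('tcp case',(tc[:2]-O)@ex,(tc[:2]-O)@ey)
```

```text
t 8.6 tcp [531.3 109.8 283.6] rotvec deg [-1.149e+02  1.383e+02 -1.000e-01] y [-0.983  0.184 -0.003] z [ 0.003  0.001 -1.   ] w 14.3 F [-0.3  0.2 -0.9]
[ 5.54581917e-02  2.54459325e-01 -8.35170901e-02  1.22946513e+00
  8.86771767e-04 -1.33048199e+00]
lid scene 1925 theta [54.5 61.2 62.3]
lid scene 1434 theta [56.3 61.1 62. ]
tcp case -86.01639643325356 -0.3306481353224662
```

Request:
servo_tool(motion=[-0.0035,-0.0172,-0.002,0,0,0,-0.0065,-0.0344,-0.01,0,0,0,-0.0065,-0.0344,-0.035,0,0,0,-0.0065,-0.0344,-0.065,0,0,0,-0.0065,-0.0344,-0.065,0,0,0])

```text
t: 9.07
tcp_pos: [0.5201, 0.073, 0.2108]
eef_rot: [-0.004, -0.638, 0.77, 0.003]
ft_force: [-1.4, -0.5, -1.0]
grip_width: 0.0143
grasp_force: 60.4
```

Request:
servo_tool(motion=[0.0013,0.0069,-0.01,0.218,-0.041,0,0.0026,0.0137,-0.02,0.437,-0.083,0,0.0039,0.0206,-0.031,0.655,-0.124,0,0.0039,0.0206,-0.031,0.655,-0.124,0])

```text
t: 9.4
tcp_pos: [0.526, 0.0933, 0.1837]
eef_rot: [0.133, -0.627, 0.759, 0.113]
ft_force: [-0.7, -1.2, -1.4]
grip_width: 0.0141
grasp_force: 60.4
```

Request:
servo_tool(motion=[0.0013,0.0069,-0.01,0.218,-0.041,0,0.0026,0.0137,-0.02,0.437,-0.083,0,0.0037,0.0197,-0.032,0.655,-0.124,0,0.0037,0.0197,-0.032,0.655,-0.124,0,0.0037,0.0197,-0.032,0.655,-0.124,0])

```text
t: 9.82
tcp_pos: [0.5308, 0.1134, 0.1531]
eef_rot: [0.261, -0.599, 0.725, 0.218]
ft_force: [0.3, -0.3, -0.6]
grip_width: 0.0141
grasp_force: 60.5
```

Run:
```python
from h import *
s=st(); print(s['q']); c,p,d,L=lid(); 
tc=np.array(s['tcp_pos'])*1000; print('tcp case',(tc[:2]-O)@ex,(tc[:2]-O)@ey)
r=rot(s['eef_rot']).as_matrix(); print(r)
```

```text
t 9.82 tcp [530.8 113.4 153.1] rotvec deg [-93.  112.5  33.8] y [-0.982  0.187  0.003] z [ 0.117  0.628 -0.769] w 14.1 F [ 0.3 -0.3 -0.6]
[-0.21757113  0.34523683 -0.44699014  0.80647371  0.69266659 -1.60948476]
lid scene 2044 theta [30.8 61.2 62.3]
lid scene 1514 theta [53.  61.1 62. ]
tcp case -82.54182341682265 0.7594573367136324
[[-0.14562073 -0.98241207  0.11688079]
 [-0.75534406  0.18669854  0.62817116]
 [-0.6389444   0.00318953 -0.76924631]]
```

Now I'll push the cover back past upright with the blade tip.

Request:
servo_tool(motion=[0.0033,0.0175,0.001,0,0,0,0.0063,0.0334,0.003,0,0,0,0.009,0.048,0.005,0,0,0,0.012,0.063,0.008,0,0,0,0.0146,0.077,0.01,0,0,0,0.017,0.091,0.011,0,0,0,0.0195,0.103,0.012,0,0,0,0.0215,0.114,0.012,0,0,0,0.0232,0.1225,0.012,0,0,0,0.0232,0.1225,0.012,0,0,0])

```text
t: 10.7
tcp_pos: [0.5551, 0.2386, 0.1676]
eef_rot: [0.264, -0.601, 0.722, 0.217]
ft_force: [0.1, -1.0, 0.0]
grip_width: 0.0144
grasp_force: 60.5
```

Run:
```python
from h import *
s=st(); print(s['q']); c,p,d,L=lid(); cv2.imwrite('pics/s5.png',p[:,:,::-1]); lid('top')
```

```text
t 10.7 tcp [555.1 238.6 167.6] rotvec deg [-93.1 111.9  33.6] y [-0.983  0.183 -0.004] z [ 0.12   0.631 -0.767] w 14.4 F [ 0.1 -1.   0. ]
[ 0.0283912   0.33535127 -0.42652116  0.63053501  0.67781562 -1.2965082 ]
lid scene 772 theta [ 58.4 103.2 108.5]
lid scene 685 theta [ 62.7 105.3 108.7]
lid top 1241 theta [102.1 108.9 110.3]
lid top 1337 theta [101.1 108.7 110.1]
```

View pics/s5.png

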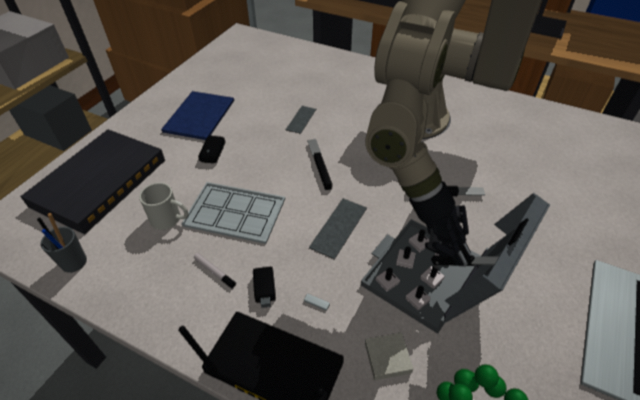

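The cover now leans back past upright, and nodes stand in the case around px (385-440, 240-295). Next I'll bring the opener back to its mat.

Request:
servo_tool(motion=[-0.006,-0.03,0.01,0,0,0,-0.012,-0.065,0.02,0,0,0,-0.018,-0.1,0.03,0,0,0,-0.0243,-0.1252,0.03,0,0,0])

```text
t: 11.13
tcp_pos: [0.5311, 0.1092, 0.1982]
eef_rot: [0.264, -0.6, 0.723, 0.216]
ft_force: [1.3, -0.1, -1.4]
grip_width: 0.0139
grasp_force: 60.5
```

Request:
servo_tool(motion=[-0.003,-0.02,0,-0.218,0.041,0,-0.006,-0.04,0,-0.437,0.083,0,-0.008,-0.06,0,-0.655,0.124,0,-0.008,-0.06,0,-0.655,0.124,0])

```text
t: 11.47
tcp_pos: [0.5235, 0.0497, 0.1979]
eef_rot: [0.133, -0.628, 0.759, 0.108]
ft_force: [0.7, 1.0, -0.1]
grip_width: 0.0141
grasp_force: 60.5
```

Request:
servo_tool(motion=[-0.003,-0.02,-0.01,-0.218,0.041,0,-0.006,-0.04,-0.02,-0.437,0.083,0,-0.008,-0.07,-0.04,-0.655,0.124,0,-0.008,-0.07,-0.04,-0.655,0.124,0])

```text
t: 11.8
tcp_pos: [0.5129, -0.0192, 0.1532]
eef_rot: [-0.002, -0.638, 0.77, 0.001]
ft_force: [-0.8, 0.6, -0.2]
grip_width: 0.0143
grasp_force: 60.4
```

Request:
servo_tool(motion=[0,0,0,0,0,-0.22,0,0,0,0,0,-0.44,0,0,0,0,0,-0.66,0,0,0,0,0,-0.907,0,0,0,0,0,-0.907])

```text
t: 12.22
tcp_pos: [0.5141, -0.0176, 0.1556]
eef_rot: [0.001, -0.438, 0.899, 0.002]
ft_force: [0.8, 0.1, -0.9]
grip_width: 0.014
grasp_force: 60.4
```

Request:
servo_tool(motion=[0,0,0,0,0,-0.22,0,0,0,0,0,-0.44,0,0,0,0,0,-0.66,0,0,0,0,0,-0.907,0,0,0,0,0,-0.907])

```text
t: 12.63
tcp_pos: [0.5142, -0.0179, 0.1557]
eef_rot: [0.0, -0.215, 0.977, 0.001]
ft_force: [0.0, -0.8, -0.2]
grip_width: 0.0142
grasp_force: 60.4
```

Request:
servo_tool(motion=[0,0,0,0,0,-0.22,0,0,0,0,0,-0.44,0,0,0,0,0,-0.66,0,0,0,0,0,-0.907,0,0,0,0,0,-0.907,0,0,0,0,0,-0.907])

```text
t: 13.13
tcp_pos: [0.5142, -0.0182, 0.1558]
eef_rot: [-0.0, 0.017, 1.0, 0.001]
ft_force: [0.2, 0.1, 0.0]
grip_width: 0.0141
grasp_force: 60.4
```

Run:
```python
from h import *
s=st(); print(s['q'])
for n in('top','wrist'):
    c,p,d=cam(n); P=W(c,d); Z=P[...,2]*1000; cv2.imwrite(f'pics/{n}6.png',p[:,:,::-1])
    for t in ('mat','opener'):
      for o in outline_of(n,t):
        m=o['region']&(d>0); m=cv2.erode(m.astype(np.uint8),np.ones((2,2)))>0
        if m.sum()>5: print(n,t,round(o['p'],2),np.round(o['point']),m.sum(),'z',np.round(np.percentile(P[m][:,2],[5,50,95])*1000,1),rect(P[m]))
P0=P
for nm,lo,hi in (('handle',84,100),):
    m=np.zeros(d.shape,bool); m[90:300,290:365]=1; m&=(Z>lo)&(Z<hi); A=P[m]; k=A[:,0]<.50; print(nm,rect(A[k]),np.median(A[k][:,2]),A[k][:,0].min())
lid('top')
```

```text
t 13.13 tcp [514.2 -18.2 155.8] rotvec deg [-3.0e+00 -1.8e+02 -1.0e-01] y [0.034 0.999 0.001] z [ 0.     0.001 -1.   ] w 14.1 F [0.2 0.1 0. ]
[-0.19204543  0.293257   -0.3627037   0.91507536  0.00131429 -0.15827212]
top mat 0.7 [304. 225.] 106 z [-2.   2.5  7.2] [460.1 -43.8  78.2  11.5  -2. ]
top mat 0.61 [405. 334.] 906 z [-2.8  2.2  6.7] [ 171.2 -307.3  130.    51.3    6.2]
top mat 0.54 [392. 180.] 4261 z [-1.6  3.2  9.1] [ 583.7 -276.   225.3  149.8  -77.8]
top opener 0.92 [350. 272.] 505 z [10.8 20.1 26.3] [ 332.4 -160.7  193.    22.3   40.3]
top opener 0.52 [198. 302.] 164 z [ 9.5 13.9 18.8] [282.  178.6 201.9  24.7 -68.8]
wrist mat 0.6 [347. 152.] 13046 z [3.5 4.6 5.7] [491.2 -16.3 136.6  70.9  -2.1]
wrist opener 0.96 [158.  27.] 3342 z [ 9.4 23.8 25.4] [ 392.4 -114.    54.4   27.8   40.9]
wrist opener 0.77 [326. 238.] 10186 z [89.2 96.3 97.5] [507.9 -15.8 142.6  22.9  -3.1]
handle [468.3 -17.1  63.7  16.7  -2. ] 0.0964648801616933 0.436333385978682
lid top 1189 theta [103.3 109.  110.2]
lid top 1247 theta [103.5 108.9 110.2]
```

View pics/wrist6.png

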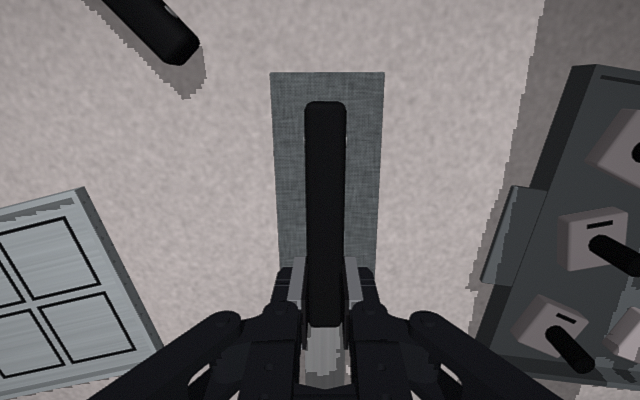

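Request:
servo_tool(motion=[0.001,0.001,-0.02,0,0,0,0.001,0.001,-0.045,0,0,0,0.001,0.001,-0.06,0,0,0,0.001,0.001,-0.068,0,0,0,0.001,0.001,-0.0735,0,0,0,0.001,0.001,-0.0735,0,0,0,0.001,0.001,-0.0735,0,0,0])

```text
t: 14.07
tcp_pos: [0.5158, -0.0175, 0.0829]
eef_rot: [0.001, 0.02, 1.0, -0.0]
ft_force: [-0.1, -0.4, -1.1]
grip_width: 0.0143
grasp_force: 60.5
```

Request:
servo_tool(motion=[0,0,0,0,0,0,0,0,0,0,0,0,0,0,0,0,0,0,0,0,0,0,0,0], grip=0)

```text
t: 14.4
tcp_pos: [0.5155, -0.0175, 0.0827]
eef_rot: [0.0, 0.02, 1.0, -0.0]
ft_force: [1.1, -0.1, 0.5]
grip_width: 0.0422
grasp_force: 0.0
```

Request:
servo_tool(motion=[0,0,0.03,0,0,0,0,0,0.07,0,0,0,0,0,0.11,0,0,0,0.0,0.02,0.15,0,0,0,0,0.06,0.19,0,0,0,0,0.1,0.22,0,0,0,0,0.1,0.22,0,0,0,0,0.1,0.22,0,0,0])

```text
t: 15.07
tcp_pos: [0.5166, 0.0857, 0.307]
eef_rot: [0.004, 0.018, 1.0, 0.001]
ft_force: [0.0, -0.6, 0.3]
grip_width: 0.0428
grasp_force: 0.0
```

Run:
```python
from h import *
s=st()
for n in('top','wrist'):
    c,p,d=cam(n); P=W(c,d); Z=P[...,2]*1000; cv2.imwrite(f'pics/{n}7.png',p[:,:,::-1])
    for t in ('mat','opener','node1','tray'):
      for o in outline_of(n,t):
        m=o['region']&(d>0); m=cv2.erode(m.astype(np.uint8),np.ones((2,2)))>0
        if m.sum()>5: print(n,t,round(o['p'],2),np.round(o['point']),m.sum(),'z',np.round(np.percentile(P[m][:,2],[5,50,95])*1000,1),rect(P[m]))
```

```text
t 15.07 tcp [516.6  85.7 307. ] rotvec deg [3.300e+00 1.795e+02 1.000e-01] y [0.036 0.999 0.002] z [ 0.008  0.001 -1.   ] w 42.8 F [ 0.  -0.6  0.3]
top mat 0.73 [293. 209.] 1243 z [-1.5  3.2  8.4] [508.7 -17.9 179.   70.7  -3.2]
top mat 0.65 [401. 332.] 880 z [-2.1  2.3  6.7] [ 171.  -305.5  129.2   49.     5.1]
top mat 0.58 [140. 174.] 4098 z [ 96.7 181.7 253.4] [553.5 249.4 299.8 230.   77.9]
top mat 0.23 [295. 207.] 343 z [ 6.4 18.4 25. ] [511.7 -18.7 147.   17.9  -2.9]
top mat 0.19 [390. 175.] 4128 z [-1.6  3.2  8.8] [ 583.1 -274.1  218.6  147.8  -78.1]
top opener 0.73 [391. 179.] 4156 z [-1.6  3.2  8.8] [ 582.8 -273.8  218.4  147.4  -77.8]
top opener 0.67 [351. 273.] 513 z [10.8 20.6 26.8] [ 331.4 -161.   196.3   21.9   40.8]
top node1 0.39 [280. 126.] 126 z [ 3.6  8.  11.7] [721.8  27.5  49.7  19.  -88.4]
top tray 0.86 [394. 177.] 4195 z [-1.6  3.2  8.9] [ 583.6 -274.9  222.2  149.6  -78.6]
wrist mat 0.57 [242. 158.] 7494 z [3.3 4.6 6. ] [514.2 -16.9 180.8  70.4  -1.8]
wrist opener 0.7 [232. 168.] 2306 z [14.1 21.5 23.5] [514.1 -17.9 149.3  19.   -2. ]
wrist opener 0.66 [104.  36.] 2638 z [10.5 23.8 25.5] [ 376.  -123.2   91.4   20.9   40.4]
wrist node1 0.93 [458. 200.] 1279 z [13.6 18.7 50.4] [558.3 234.7  46.5  37.9  70.2]
wrist node1 0.87 [450. 253.] 1140 z [13.1 18.8 50.6] [623.3 218.9  42.7  40.6 -24.8]
wrist node1 0.65 [415. 130.] 1372 z [17.1 18.8 50.6] [476.8 177.4  43.8  36.4  62.6]
wrist node1 0.61 [401. 186.] 1249 z [15.1 18.7 50.8] [539.  162.6  43.8  38.1   9. ]
wrist node1 0.61 [475. 137.] 1446 z [15.5 18.8 50.6] [486.  239.9  44.6  36.9  87.6]
wrist node1 0.57 [387. 245.] 1001 z [12.9 18.7 50.2] [610.3 148.7  47.5  40.1  61.5]
wrist tray 0.93 [ 55. 234.] 14645 z [ 3.5  5.  10.5] [ 584.9 -256.1  187.1  154.9  -77.9]
wrist tray 0.46 [475. 139.] 1490 z [14.2 18.7 50.6] [487.8 240.2  45.5  40.9  86. ]
```

View pics/wrist7.png

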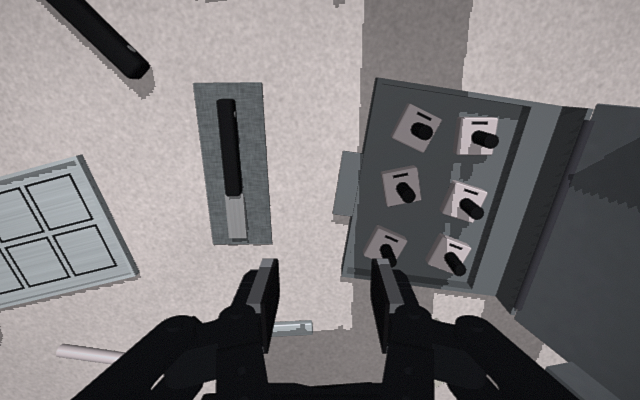

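The opener lies in the middle of its mat (px 232,168), and six nodes stand upright in the case (px 385-480 by 130-255). I'll move to a look pose and measure the nodes there.

Request:
servo_tool(motion=[0.03,0.03,0,0,0,0,0.045,0.06,0,0,0,0,0.045,0.08,0,0,0,0,0.045,0.08,0,0,0,0,0.045,0.08,0,0,0,0])

```text
t: 15.98
tcp_pos: [0.5602, 0.1631, 0.3016]
eef_rot: [-0.001, 0.019, 1.0, -0.0]
ft_force: [-0.3, -0.5, -0.5]
grip_width: 0.0424
grasp_force: 0.0
```

```bash
cat >> h.py <<'E'
from scipy.optimize import minimize
def nodes(n="wrist",zf=4,box=None,lo=None,verbose=True):
    "all nodes standing on a floor at height zf mm: centre from antenna top, yaw mod 90 from base top"
    c,p,d=cam(n); P=W(c,d)*1000; Z=P[...,2]
    ok=(d>0)&(box(P) if box else True)
    a=(ok&(Z>zf+40)&(Z<zf+50)).astype(np.uint8); k,lab,stt,cen=cv2.connectedComponentsWithStats(a); out=[]
    b=P[ok&(Z>zf+11.5)&(Z<zf+17.5)]
    for i in range(1,k):
        if stt[i,4]<20: continue
        A=P[lab==i]; (x,y),rr=cv2.minEnclosingCircle(A[:,:2].astype(np.float32)); c0=np.array([x,y])
        B=b[np.hypot(*(b[:,:2]-c0).T)<30]
        if len(B)<50: continue
        def cost(v):
            t=np.radians(v[2]); e=B[:,:2]-v[:2]; q=np.abs(e@np.array([[np.cos(t),-np.sin(t)],[np.sin(t),np.cos(t)]])).max(1)
            return np.mean(np.maximum(q-18.7,0)**2)*20+0.02*np.sum((v[:2]-c0)**2)
        best=min((minimize(cost,[x,y,a0],method='Nelder-Mead') for a0 in range(-45,45,15)),key=lambda r:r.fun)
        t=(best.x[2]+45)%90-45
        out.append((best.x[0],best.x[1],t)); 
        if verbose: print('node xy',np.round(best.x[:2],1),'yaw',round(t,1),'ant',np.round(c0,1),'r',round(rr,1),'n',len(B),'cost',round(best.fun,2),'rect',rect(B/1000))
    return c,p,d,out
def incase(P): 
    q=P[...,:2]-O; return (abs(q@ex)<80)&(abs(q@ey)<108)
E
python3 - <<'E'
from h import *
st(); c,p,d,o=nodes(box=incase)
E
```

```text
t 15.98 tcp [560.2 163.1 301.6] rotvec deg [  -3.5 -179.9    0. ] y [ 0.039  0.999 -0.   ] z [-0.001 -0.    -1.   ] w 42.4 F [-0.3 -0.5 -0.5]
node xy [475.4 175.6] yaw -27.5 ant [475.4 175.5] r 6.8 n 1377 cost 0.02 rect [475.3 175.6  38.   37.9  62.5]
node xy [485.8 237.2] yaw -2.5 ant [485.8 237.4] r 7.0 n 1262 cost 0.01 rect [485.8 237.2  38.   36.6  87.9]
node xy [536.4 162.3] yaw 9.2 ant [536.3 162.4] r 6.9 n 1109 cost 0.01 rect [536.4 162.2  37.9  37.9 -80.6]
node xy [557.1 231.2] yaw -20.2 ant [556.8 231.3] r 7.1 n 1013 cost 0.03 rect [557.  231.2  38.3  38.   69.5]
node xy [607.7 145.9] yaw -27.0 ant [607.9 145.7] r 7.0 n 875 cost 0.03 rect [607.6 145.9  38.1  37.9  63.1]
node xy [620.9 219.2] yaw -24.3 ant [620.9 219.2] r 7.1 n 822 cost 0.06 rect [620.9 219.2  38.8  38.4  65. ]
```

Request:
servo_tool(motion=[-0.012,-0.0004,-0.035,0,0,0,-0.0238,-0.0008,-0.075,0,0,0,-0.0238,-0.0008,-0.115,0,0,0,-0.0238,-0.0008,-0.15,0,0,0,-0.0238,-0.0008,-0.175,0,0,0,-0.0238,-0.0008,-0.19,0,0,0,-0.0238,-0.0008,-0.2,0,0,0,-0.0238,-0.0008,-0.2056,0,0,0,-0.0238,-0.0008,-0.2056,0,0,0,-0.0238,-0.0008,-0.2056,0,0,0])

```text
t: 16.87
tcp_pos: [0.5371, 0.1614, 0.0976]
eef_rot: [0.001, 0.021, 1.0, 0.0]
ft_force: [-0.5, -0.6, 0.2]
grip_width: 0.0428
grasp_force: 0.0
```

Request:
servo_tool(motion=[0,0,0,0,0,0,0,0,0,0,0,0,0,0,0,0,0,0,0,0,0,0,0,0,0,0,0,0,0,0], grip=-1)

```text
t: 17.28
tcp_pos: [0.5373, 0.162, 0.098]
eef_rot: [0.001, 0.02, 1.0, 0.0]
ft_force: [-0.9, 0.6, 5.9]
grip_width: 0.0124
grasp_force: 58.5
```

Request:
servo_tool(motion=[0,0,0.015,0,0,0,0,0,0.04,0,0,0,0,0,0.08,0,0,0,0,-0.015,0.12,0,0,0,0.005,-0.04,0.16,0,0,0,0.01,-0.08,0.19,0,0,0,0.015,-0.12,0.2,0,0,0,0.015,-0.12,0.2,0,0,0])

```text
t: 17.95
tcp_pos: [0.5531, 0.0383, 0.3005]
eef_rot: [0.003, 0.021, 1.0, -0.001]
ft_force: [-0.0, -0.1, -0.2]
grip_width: 0.0117
grasp_force: 58.6
```

Request:
servo_tool(motion=[0.003,-0.02,0,0,0,0,0.006,-0.05,0,0,0,0,0.01,-0.085,0,0,0,0,0.015,-0.125,0,0,0,0,0.02,-0.165,0,0,0,0,0.025,-0.2,0,0,0,0,0.03,-0.24,0,0,0,0,0.035,-0.26,0,0,0,0,0.038,-0.272,0,0,0,0,0.038,-0.272,0,0,0])

```text
invalid input
```

Run:
```python
from h import *
s=st(); print(np.round(s['q'],2)); c,p,d=cam('wrist'); cv2.imwrite('pics/w8.png',p[:,:,::-1]); np.savez('tray.npz',p=p,d=d,W=W(c,d))
```

```text
t 17.95 tcp [553.1  38.3 300.5] rotvec deg [  3.9 179.6  -0.2] y [ 0.043  0.999 -0.002] z [ 0.006 -0.002 -1.   ] w 11.7 F [-0.  -0.1 -0.2]
[-0.07  0.27 -0.02  1.27 -0.   -0.03]
```

View pics/w8.png

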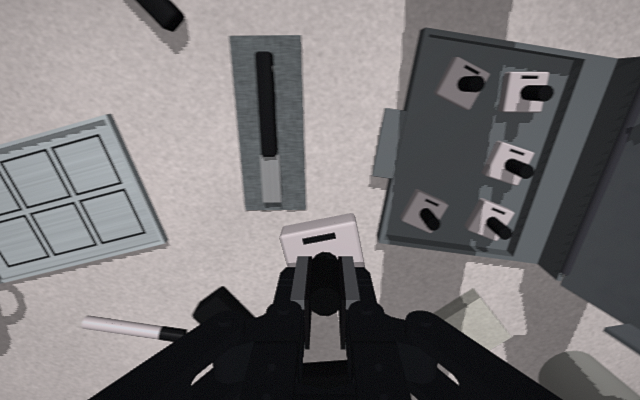

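The node is held at px (322,250). One carry call was refused, so I'll repeat it in two shorter calls.

Request:
servo_tool(motion=[0.004,-0.02,0,0,0,0,0.008,-0.05,0,0,0,0,0.012,-0.085,0,0,0,0,0.017,-0.12,0,0,0,0,0.022,-0.155,0,0,0,0])

```text
t: 18.42
tcp_pos: [0.5732, -0.1138, 0.296]
eef_rot: [-0.001, 0.02, 1.0, 0.0]
ft_force: [1.2, 0.4, -0.3]
grip_width: 0.0117
grasp_force: 58.6
```

Request:
servo_tool(motion=[0.004,-0.035,0,0,0,0,0.008,-0.07,0,0,0,0,0.012,-0.095,0,0,0,0,0.016,-0.11,0,0,0,0,0.016,-0.115,0,0,0,0,0.016,-0.115,0,0,0,0])

```text
t: 18.92
tcp_pos: [0.5892, -0.2288, 0.2955]
eef_rot: [-0.001, 0.021, 1.0, 0.001]
ft_force: [0.6, -0.4, 0.5]
grip_width: 0.0118
grasp_force: 58.6
```

```bash
cat >> h.py <<'E'
def squares(c,p,d):
    "fit tray pose (x,y,yaw mm,deg) to its dark outlines, seen in camera c"
    g=cv2.cvtColor(p,cv2.COLOR_RGB2GRAY).astype(np.float32)
    dark=cv2.morphologyEx(g,cv2.MORPH_BLACKHAT,np.ones((9,9))) # thin dark lines
    P=W(c,d)*1000; dark[(d==0)|(P[...,2]>9)|(P[...,2]<-3)]=0
    dark=cv2.GaussianBlur(dark,(0,0),1.5)
    s=np.linspace(-27,27,28); sq=np.vstack([np.c_[s,s*0-27],np.c_[s,s*0+27],np.c_[s*0-27,s],np.c_[s*0+27,s]])*26.5/27
    pts=np.vstack([sq+[a,b] for a in(-31,31) for b in(-62,0,62)])
    K=c['intrinsics']; Rm=rot(c['attitude']).as_matrix()
    def cost(v):
        t=np.radians(v[2]); X=pts@np.array([[np.cos(t),np.sin(t)],[-np.sin(t),np.cos(t)]])+v[:2]
        q=(np.c_[X,np.full(len(X),4.)]/1000-c['position'])@Rm; u=(q[:,:2]/q[:,2:])@K[:2,:2].T+K[:2,2]
        return -cv2.remap(dark,u[:,0].astype(np.float32)[None],u[:,1].astype(np.float32)[None],cv2.INTER_LINEAR).mean()
    return min((minimize(cost,[583.3+a,-274.5+b,11.9+e],method='Nelder-Mead',options=dict(initial_simplex=np.array([583.3+a,-274.5+b,11.9+e])+[[0,0,0],[4,0,0],[0,4,0],[0,0,2]])) for a in(-4,0,4) for b in(-4,0,4) for e in(-1,1)),key=lambda r:r.fun)
E
python3 - <<'E'
from h import *
s=st(); print(np.round(s['q'],2)); c,p,d=cam('wrist'); r=squares(c,p,d); print(r.x,r.fun)
x,y,t=r.x; t=np.radians(t); ext=np.array([np.cos(t),np.sin(t)]); eyt=np.array([-ext[1],ext[0]])
q=p.copy()
for a in(-31,31):
    for b in (62,0,-62):
        X=r.x[:2]+a*ext+b*eyt; print(np.round(X,1)); u=px(c,[*X/1000,.004]); cv2.drawMarker(q,(int(u[0]),int(u[1])),(255,0,0))
cv2.imwrite('pics/w9.png',q[:,:,::-1])
E
```

```text
t 18.92 tcp [ 589.2 -228.8  295.5] rotvec deg [-3.800e+00 -1.799e+02 -1.000e-01] y [0.042 0.999 0.001] z [-0.002  0.001 -1.   ] w 11.8 F [ 0.6 -0.4  0.5]
[-0.5   0.43  0.2   1.34  0.   -0.46]
[ 585.92072141 -274.13287116   12.17119977] -65.56900024414062
[ 542.5 -220.1]
[ 555.6 -280.7]
[ 568.7 -341.3]
[ 603.2 -207. ]
[ 616.2 -267.6]
[ 629.3 -328.2]
```

View pics/w9.png

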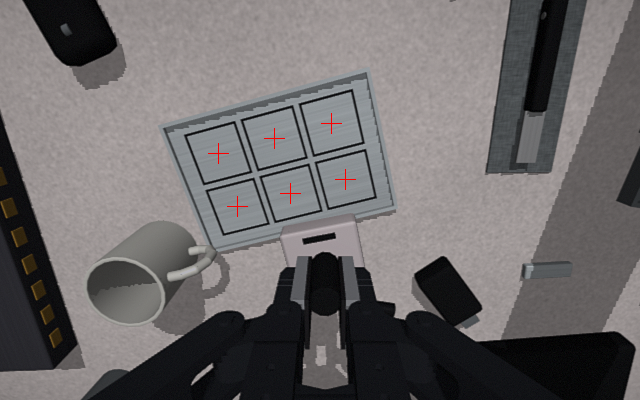

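The tray fit is good: all six crosses sit in the middle of their squares, with near1 at px (345,179). I'll place the first node there.

Request:
servo_tool(motion=[-0.02,0.003,-0.02,0,0,0.1,-0.0467,0.0082,-0.05,0,0,0.1,-0.0467,0.0082,-0.09,0,0,0.1,-0.0467,0.0082,-0.13,0,0,0.1,-0.0467,0.0082,-0.16,0,0,0.1,-0.0467,0.0082,-0.18,0,0,0.1,-0.0467,0.0082,-0.19,0,0,0.1,-0.0467,0.0082,-0.196,0,0,0.1,-0.0467,0.0082,-0.1995,0,0,0.1,-0.0467,0.0082,-0.1995,0,0,0.1])

```text
t: 19.8
tcp_pos: [0.5432, -0.2193, 0.0986]
eef_rot: [0.0, -0.006, 1.0, -0.0]
ft_force: [-1.0, 0.2, -1.6]
grip_width: 0.0119
grasp_force: 58.9
```

Request:
servo_tool(motion=[0,0,0,0,0,0,0,0,0,0,0,0,0,0,0,0,0,0])

```text
t: 20.05
tcp_pos: [0.5435, -0.2203, 0.0983]
eef_rot: [0.001, -0.006, 1.0, -0.0]
ft_force: [0.2, -0.6, -0.8]
grip_width: 0.0118
grasp_force: 58.8
```

Request:
servo_tool(motion=[0,0,0,0,0,0,0,0,0,0,0,0,0,0,0,0,0,0,0,0,0,0,0,0], grip=-0.2)

```text
t: 20.38
tcp_pos: [0.5428, -0.2201, 0.0973]
eef_rot: [0.0, -0.006, 1.0, -0.0]
ft_force: [-0.8, -0.3, 0.2]
grip_width: 0.034
grasp_force: 0.0
```

Request:
servo_tool(motion=[0,0,0.02,0,0,0,0,0,0.06,0,0,0,0,0,0.1,0,0,0,0.01,0.02,0.14,0,0,0,0.03,0.04,0.18,0,0,0,0.04,0.06,0.2,0,0,0,0.04,0.06,0.2,0,0,0,0.04,0.06,0.2,0,0,0])

```text
t: 21.05
tcp_pos: [0.5842, -0.1593, 0.2994]
eef_rot: [0.002, -0.007, 1.0, -0.001]
ft_force: [0.4, -1.2, 0.1]
grip_width: 0.034
grasp_force: 0.0
```

```bash
cat >> h.py <<'E'
T=np.array([585.92,-274.13,12.17])
def intray(P):
    t=np.radians(T[2]); q=P[...,:2]-T[:2]; a=np.array([np.cos(t),np.sin(t)]); return (abs(q@a)<72)&(abs(q@np.array([-a[1],a[0]]))<107)
def check(n='wrist'):
    t=np.radians(T[2]); M=np.array([[np.cos(t),-np.sin(t)],[np.sin(t),np.cos(t)]])
    c,p,d,o=nodes(n,box=intray,verbose=False)
    for x,y,w in o: q=(np.array([x,y])-T[:2])@M; print('tray node',np.round(q,1),'yaw err',round((w-T[2]+45)%90-45,1))
    return c,p,d
E
python3 - <<'E'
from h import *
s=st(); c,p,d=check(); check('top')
E
```

```text
t 21.05 tcp [ 584.2 -159.3  299.4] rotvec deg [ -1.3 179.7  -0.2] y [-0.014  1.    -0.002] z [ 0.004 -0.002 -1.   ] w 34.0 F [ 0.4 -1.2  0.1]
tray node [-31.2  61.1] yaw err 0.3
```

Request:
servo_tool(motion=[-0.003,0.03,0,0,0,0,-0.006,0.07,0,0,0,-0.1,-0.009,0.11,0,0,0,-0.1,-0.012,0.15,0,0,0,-0.1,-0.015,0.19,0,0,0,-0.1])

```text
t: 21.57
tcp_pos: [0.5662, 0.0304, 0.2949]
eef_rot: [-0.002, 0.022, 1.0, 0.0]
ft_force: [0.1, 0.7, 0.7]
grip_width: 0.0343
grasp_force: 0.0
```

Request:
servo_tool(motion=[-0.003,0.04,0,0,0,0,-0.006,0.08,0,0,0,0,-0.007,0.11,0,0,0,0,-0.008,0.133,0.004,0,0,0,-0.008,0.133,0.004,0,0,0,-0.008,0.133,0.004,0,0,0])

```text
t: 22.07
tcp_pos: [0.5589, 0.1632, 0.2993]
eef_rot: [-0.002, 0.02, 1.0, -0.0]
ft_force: [0.2, -0.3, 0.2]
grip_width: 0.0343
grasp_force: 0.0
```

Run:
```python
from h import *
s=st(); nodes(box=incase)
```

```text
t 22.07 tcp [558.9 163.2 299.3] rotvec deg [-3.500e+00 -1.798e+02  1.000e-01] y [ 0.039  0.999 -0.001] z [-0.003 -0.001 -1.   ] w 34.3 F [ 0.2 -0.3  0.2]
node xy [475.3 175.6] yaw -27.1 ant [475.3 175.7] r 6.9 n 1391 cost 0.02 rect [475.4 175.6  38.   37.9  62.8]
node xy [485.7 237.3] yaw -3.0 ant [485.9 237.3] r 7.1 n 1270 cost 0.03 rect [485.7 237.3  38.3  37.5  86.8]
node xy [557.1 231.2] yaw -20.0 ant [556.9 231.1] r 6.9 n 1023 cost 0.04 rect [557.2 231.4  38.4  38.1  70.3]
node xy [607.5 145.7] yaw -27.1 ant [607.4 145.7] r 6.9 n 871 cost 0.01 rect [607.6 145.7  38.   37.7 -27.3]
node xy [620.9 219.2] yaw -24.4 ant [621.  219.3] r 7.2 n 830 cost 0.07 rect [621.1 219.2  38.4  38.4 -23.8]
```

Request:
servo_tool(motion=[-0.03,0.004,-0.02,0,0,0,-0.06,0.009,-0.045,0,0,0,-0.0843,0.0121,-0.08,0,0,0,-0.0843,0.0121,-0.12,0,0,0,-0.0843,0.0121,-0.155,0,0,0,-0.0843,0.0121,-0.18,0,0,0,-0.0843,0.0121,-0.195,0,0,0,-0.0843,0.0121,-0.2045,0,0,0,-0.0843,0.0121,-0.2045,0,0,0,-0.0843,0.0121,-0.2045,0,0,0])

```text
t: 22.95
tcp_pos: [0.4755, 0.174, 0.0965]
eef_rot: [-0.001, 0.021, 1.0, -0.0]
ft_force: [-0.3, 0.6, -0.6]
grip_width: 0.0341
grasp_force: 0.0
```

Request:
servo_tool(motion=[0,0,0,0,0,0,0,0,0,0,0,0,0,0,0,0,0,0,0,0,0,0,0,0,0,0,0,0,0,0], grip=-1)

```text
t: 23.37
tcp_pos: [0.4767, 0.1751, 0.0981]
eef_rot: [0.002, 0.02, 1.0, 0.0]
ft_force: [0.3, -2.5, 5.9]
grip_width: 0.0119
grasp_force: 58.9
```

Request:
servo_tool(motion=[0,0,0.015,0,0,0,0,0,0.04,0,0,0,0,0,0.08,0,0,0,0,-0.005,0.12,0,0,0,0,-0.02,0.16,0,0,0,0,-0.04,0.19,0,0,0,0,-0.06,0.2,0,0,0])

```text
t: 23.95
tcp_pos: [0.4769, 0.1152, 0.3023]
eef_rot: [0.004, 0.019, 1.0, 0.001]
ft_force: [0.8, -0.1, -0.5]
grip_width: 0.0119
grasp_force: 58.5
```

Request:
servo_tool(motion=[0.006,-0.035,0,0,0,0.12,0.013,-0.07,0,0,0,0.25,0.02,-0.105,0,0,0,0.38,0.028,-0.14,0,0,0,0.52,0.035,-0.18,0,0,0,0.66])

```text
t: 24.37
tcp_pos: [0.5104, -0.0658, 0.297]
eef_rot: [0.0, -0.154, 0.988, 0.0]
ft_force: [1.2, 0.4, 0.3]
grip_width: 0.0122
grasp_force: 58.5
```

Request:
servo_tool(motion=[0.01,-0.04,0,0,0,0.13,0.019,-0.08,0,0,0,0.26,0.028,-0.12,0,0,0,0.39,0.036,-0.16,0,0,0,0.52,0.042,-0.195,0,0,0,0.657,0.0452,-0.2163,0,0,0,0.657,0.0452,-0.2163,0,0,0,0.657])

```text
t: 24.95
tcp_pos: [0.5558, -0.2857, 0.2956]
eef_rot: [-0.0, -0.317, 0.949, -0.0]
ft_force: [0.3, -0.3, -0.0]
grip_width: 0.0122
grasp_force: 58.6
```

Request:
servo_tool(motion=[0,0,-0.02,0,0,0,0,0,-0.055,0,0,0,0,0,-0.095,0,0,0,0,0,-0.13,0,0,0,0,0,-0.16,0,0,0,0,0,-0.18,0,0,0,0,0,-0.19,0,0,0,0,0,-0.196,0,0,0,0,0,-0.1995,0,0,0,0,0,-0.1995,0,0,0])

```text
t: 25.78
tcp_pos: [0.556, -0.2808, 0.0987]
eef_rot: [0.0, -0.319, 0.948, -0.0]
ft_force: [-0.2, 0.1, -0.2]
grip_width: 0.0119
grasp_force: 58.8
```

Request:
servo_tool(motion=[0,0,0,0,0,0,0,0,0,0,0,0,0,0,0,0,0,0])

```text
t: 26.03
tcp_pos: [0.5564, -0.2816, 0.0984]
eef_rot: [0.001, -0.319, 0.948, -0.001]
ft_force: [-0.2, -0.4, -1.3]
grip_width: 0.0121
grasp_force: 58.8
```

Request:
servo_tool(motion=[0,0,0,0,0,0,0,0,0,0,0,0,0,0,0,0,0,0,0,0,0,0,0,0], grip=-0.2)

```text
t: 26.37
tcp_pos: [0.5557, -0.2813, 0.0973]
eef_rot: [0.0, -0.319, 0.948, -0.0]
ft_force: [-0.6, -0.3, -1.0]
grip_width: 0.0339
grasp_force: 0.0
```

Request:
servo_tool(motion=[0,0,0.02,0,0,0,0,0,0.06,0,0,0,0,0,0.1,0,0,0,0.01,0.02,0.14,0,0,-0.1,0.02,0.05,0.18,0,0,-0.3,0.02,0.08,0.204,0,0,-0.5,0.02,0.08,0.204,0,0,-0.658,0.02,0.08,0.204,0,0,-0.658,0.02,0.08,0.204,0,0,-0.658])

```text
t: 27.12
tcp_pos: [0.5759, -0.201, 0.3015]
eef_rot: [0.0, -0.153, 0.988, -0.0]
ft_force: [0.7, 0.2, -1.7]
grip_width: 0.0339
grasp_force: 0.0
```

Run:
```python
from h import *
s=st(); c,p,d=check()
```

```text
t 27.12 tcp [ 575.9 -201.   301.5] rotvec deg [-2.760e+01  1.778e+02 -1.000e-01] y [-0.303  0.953 -0.001] z [ 0.001 -0.001 -1.   ] w 33.9 F [ 0.7  0.2 -1.7]
tray node [-32.1  -2.6] yaw err -0.0
tray node [-31.2  60.9] yaw err 0.8
```

Request:
servo_tool(motion=[-0.002,0.03,0,0,0,-0.1,-0.004,0.07,0,0,0,-0.2,-0.006,0.11,0,0,0,-0.35,-0.008,0.15,0,0,0,-0.5,-0.01,0.19,0,0,0,-0.659])

```text
t: 27.58
tcp_pos: [0.5648, -0.011, 0.2989]
eef_rot: [-0.002, 0.023, 1.0, 0.0]
ft_force: [0.6, 0.3, -0.3]
grip_width: 0.0344
grasp_force: 0.0
```

Request:
servo_tool(motion=[-0.002,0.04,0,0,0,0,-0.003,0.08,0,0,0,0,-0.004,0.12,0,0,0,0,-0.005,0.155,0,0,0,0,-0.0059,0.1742,0,0,0,0,-0.0059,0.1742,0,0,0,0,-0.0059,0.1742,0,0,0,0])

```text
t: 28.17
tcp_pos: [0.5594, 0.1629, 0.2991]
eef_rot: [-0.002, 0.019, 1.0, -0.001]
ft_force: [0.6, 0.4, -0.6]
grip_width: 0.0341
grasp_force: 0.0
```

Run:
```python
from h import *
s=st(); nodes(box=incase)
```

```text
t 28.17 tcp [559.4 162.9 299.1] rotvec deg [-3.400e+00 -1.798e+02  1.000e-01] y [ 0.038  0.999 -0.001] z [-0.003 -0.001 -1.   ] w 34.1 F [ 0.6  0.4 -0.6]
node xy [485.8 237.3] yaw -2.4 ant [485.9 237.2] r 7.0 n 1291 cost 0.02 rect [485.8 237.4  38.2  37.5  87.9]
node xy [557.1 231.1] yaw -19.9 ant [557.  231.1] r 7.0 n 1026 cost 0.03 rect [557.2 231.2  38.2  38.1  70.2]
node xy [607.7 145.6] yaw -27.0 ant [607.7 145.7] r 6.9 n 873 cost 0.01 rect [607.6 145.6  38.2  37.6 -27. ]
node xy [620.8 219.2] yaw -24.1 ant [620.9 219.2] r 7.0 n 829 cost 0.03 rect [621.  219.3  38.1  38.1  66.1]
```

Request:
servo_tool(motion=[0.025,-0.009,-0.03,0,0,0,0.0472,-0.0174,-0.06,0,0,0,0.0472,-0.0174,-0.09,0,0,0,0.0472,-0.0174,-0.125,0,0,0,0.0472,-0.0174,-0.155,0,0,0,0.0472,-0.0174,-0.18,0,0,0,0.0472,-0.0174,-0.195,0,0,0,0.0472,-0.0174,-0.2045,0,0,0,0.0472,-0.0174,-0.2045,0,0,0,0.0472,-0.0174,-0.2045,0,0,0])

```text
t: 29.05
tcp_pos: [0.6071, 0.1443, 0.0965]
eef_rot: [-0.0, 0.021, 1.0, -0.0]
ft_force: [-0.2, -0.0, -0.0]
grip_width: 0.0341
grasp_force: 0.0
```

Request:
servo_tool(motion=[0,0,0,0,0,0,0,0,0,0,0,0,0,0,0,0,0,0,0,0,0,0,0,0,0,0,0,0,0,0], grip=-1)

```text
t: 29.47
tcp_pos: [0.6083, 0.1455, 0.0985]
eef_rot: [0.002, 0.02, 1.0, -0.0]
ft_force: [1.1, -0.9, 6.6]
grip_width: 0.0119
grasp_force: 58.8
```

Request:
servo_tool(motion=[0,0,0.015,0,0,0,0,0,0.04,0,0,0,0,0,0.08,0,0,0,0,-0.005,0.12,0,0,0,0,-0.02,0.16,0,0,0,0,-0.04,0.19,0,0,0,0,-0.06,0.2,0,0,0])

```text
t: 30.05
tcp_pos: [0.6082, 0.0858, 0.3029]
eef_rot: [0.004, 0.019, 1.0, 0.0]
ft_force: [1.4, -0.3, -0.5]
grip_width: 0.0121
grasp_force: 58.5
```

Request:
servo_tool(motion=[-0.003,-0.035,0,0,0,0.12,-0.006,-0.07,0,0,0,0.25,-0.01,-0.11,0,0,0,0.38,-0.014,-0.15,0,0,0,0.52,-0.018,-0.19,0,0,0,0.65])

```text
t: 30.47
tcp_pos: [0.5882, -0.1055, 0.2967]
eef_rot: [-0.0, -0.152, 0.988, 0.0]
ft_force: [-0.1, -1.0, -0.6]
grip_width: 0.0121
grasp_force: 58.6
```

Request:
servo_tool(motion=[-0.004,-0.04,0,0,0,0.13,-0.008,-0.08,0,0,0,0.26,-0.012,-0.12,0,0,0,0.39,-0.016,-0.16,0,0,0,0.52,-0.018,-0.2,0,0,0,0.657,-0.0205,-0.2258,0,0,0,0.657,-0.0205,-0.2358,0,0,0,0.657,-0.0205,-0.2358,0,0,0,0.657])

```text
t: 31.13
tcp_pos: [0.5678, -0.3426, 0.2957]
eef_rot: [-0.0, -0.315, 0.949, 0.0]
ft_force: [0.7, 0.9, -2.1]
grip_width: 0.0118
grasp_force: 58.6
```

Request:
servo_tool(motion=[0,0,-0.02,0,0,0,0,0,-0.055,0,0,0,0,0,-0.095,0,0,0,0,0,-0.13,0,0,0,0,0,-0.16,0,0,0,0,0,-0.18,0,0,0,0,0,-0.19,0,0,0,0,0,-0.196,0,0,0,0,0,-0.1995,0,0,0,0,0,-0.1995,0,0,0])

```text
t: 31.97
tcp_pos: [0.569, -0.3391, 0.099]
eef_rot: [0.0, -0.317, 0.948, -0.0]
ft_force: [0.6, -0.7, -0.3]
grip_width: 0.0119
grasp_force: 58.9
```

Request:
servo_tool(motion=[0,0,0,0,0,0,0,0,0,0,0,0,0,0,0,0,0,0])

```text
t: 32.22
tcp_pos: [0.5693, -0.3406, 0.0985]
eef_rot: [0.001, -0.316, 0.949, -0.001]
ft_force: [-0.1, 0.5, 1.4]
grip_width: 0.0119
grasp_force: 58.9
```

Request:
servo_tool(motion=[0,0,0,0,0,0,0,0,0,0,0,0,0,0,0,0,0,0,0,0,0,0,0,0], grip=-0.2)

```text
t: 32.55
tcp_pos: [0.5684, -0.3403, 0.0973]
eef_rot: [0.0, -0.316, 0.949, 0.0]
ft_force: [1.1, -0.8, 0.5]
grip_width: 0.0341
grasp_force: 0.0
```

Request:
servo_tool(motion=[0,0,0.02,0,0,0,0,0,0.06,0,0,0,0,0,0.1,0,0,0,0.01,0.02,0.14,0,0,-0.1,0.02,0.05,0.18,0,0,-0.3,0.02,0.08,0.204,0,0,-0.5,0.02,0.08,0.204,0,0,-0.65,0.02,0.08,0.204,0,0,-0.65,0.02,0.08,0.204,0,0,-0.65])

```text
t: 33.3
tcp_pos: [0.5887, -0.2601, 0.3015]
eef_rot: [0.0, -0.153, 0.988, -0.001]
ft_force: [-0.8, -0.6, -1.0]
grip_width: 0.0342
grasp_force: 0.0
```

Run:
```python
from h import *
s=st(); c,p,d=check(); r=squares(c,p,d); print('tray refit',np.round(r.x,1),r.fun)
```

```text
t 33.3 tcp [ 588.7 -260.1  301.5] rotvec deg [-2.750e+01  1.778e+02 -1.000e-01] y [-0.302  0.953 -0.001] z [ 0.001 -0.001 -1.   ] w 34.2 F [-0.8 -0.6 -1. ]
tray node [-30.8 -62.4] yaw err -0.7
tray node [-32.1  -2.7] yaw err 0.1
tray node [-31.2  60.8] yaw err 0.2
tray refit [ 585.5 -274.4   12.1] -61.046875
```

Request:
servo_tool(motion=[-0.003,0.04,0,0,0,-0.1,-0.006,0.08,0,0,0,-0.2,-0.009,0.12,0,0,0,-0.35,-0.012,0.16,0,0,0,-0.5,-0.0137,0.2,0,0,0,-0.657])

```text
t: 33.77
tcp_pos: [0.5736, -0.06, 0.2988]
eef_rot: [-0.002, 0.023, 1.0, 0.0]
ft_force: [0.3, 0.2, -0.6]
grip_width: 0.0341
grasp_force: 0.0
```

Request:
servo_tool(motion=[-0.003,0.04,0,0,0,0,-0.006,0.08,0,0,0,0,-0.009,0.12,0,0,0,0,-0.012,0.16,0,0,0,0,-0.014,0.2,0,0,0,0,-0.015,0.2232,0,0,0,0,-0.015,0.2232,0,0,0,0,-0.015,0.2232,0,0,0,0])

```text
t: 34.43
tcp_pos: [0.5594, 0.1632, 0.299]
eef_rot: [-0.002, 0.019, 1.0, -0.0]
ft_force: [-0.4, -0.4, -0.2]
grip_width: 0.0345
grasp_force: 0.0
```

Run:
```python
from h import *
s=st(); nodes(box=incase)
```

```text
t 34.43 tcp [559.4 163.2 299. ] rotvec deg [-3.400e+00 -1.798e+02  1.000e-01] y [ 0.038  0.999 -0.001] z [-0.003 -0.001 -1.   ] w 34.5 F [-0.4 -0.4 -0.2]
node xy [485.7 237.2] yaw -2.5 ant [485.7 237.2] r 7.0 n 1295 cost 0.02 rect [485.8 237.3  38.4  37.5  87.8]
node xy [557.1 231.2] yaw -20.4 ant [557.1 231.3] r 7.1 n 1017 cost 0.02 rect [557.2 231.3  38.1  38.   69.7]
node xy [620.9 219.1] yaw -24.2 ant [621.  219.4] r 7.1 n 829 cost 0.02 rect [621.  219.   38.3  37.8 -24.1]
```

Request:
servo_tool(motion=[0.025,0.022,-0.03,0,0,0,0.05,0.045,-0.05,0,0,0,0.0604,0.0561,-0.085,0,0,0,0.0604,0.0561,-0.12,0,0,0,0.0604,0.0561,-0.155,0,0,0,0.0604,0.0561,-0.18,0,0,0,0.0604,0.0561,-0.195,0,0,0,0.0604,0.0561,-0.2045,0,0,0,0.0604,0.0561,-0.2045,0,0,0,0.0604,0.0561,-0.2045,0,0,0])

```text
t: 35.32
tcp_pos: [0.6205, 0.2176, 0.0965]
eef_rot: [-0.0, 0.021, 1.0, -0.0]
ft_force: [1.6, -0.3, -0.4]
grip_width: 0.0344
grasp_force: 0.0
```

Request:
servo_tool(motion=[0,0,0,0,0,0,0,0,0,0,0,0,0,0,0,0,0,0,0,0,0,0,0,0,0,0,0,0,0,0], grip=-1)

```text
t: 35.73
tcp_pos: [0.6216, 0.2191, 0.0986]
eef_rot: [0.002, 0.02, 1.0, 0.0]
ft_force: [1.9, -1.4, 6.3]
grip_width: 0.0119
grasp_force: 58.7
```

Request:
servo_tool(motion=[0,0,0.015,0,0,0,0,0,0.04,0,0,0,0,0,0.08,0,0,0,0,-0.005,0.12,0,0,0,0,-0.02,0.16,0,0,0,0,-0.04,0.19,0,0,0,0,-0.06,0.2,0,0,0])

```text
t: 36.32
tcp_pos: [0.6212, 0.1595, 0.303]
eef_rot: [0.004, 0.019, 1.0, 0.001]
ft_force: [1.3, -0.1, 0.1]
grip_width: 0.0118
grasp_force: 58.5
```

Request:
servo_tool(motion=[-0.001,-0.035,0,0,0,0.12,-0.003,-0.07,0,0,0,0.24,-0.005,-0.11,0,0,0,0.36,-0.006,-0.145,0,0,0,0.48,-0.008,-0.18,0,0,0,0.6])

```text
t: 36.73
tcp_pos: [0.6115, -0.0222, 0.2967]
eef_rot: [-0.0, -0.138, 0.99, 0.0]
ft_force: [1.3, 0.0, -0.5]
grip_width: 0.0118
grasp_force: 58.5
```

Request:
servo_tool(motion=[-0.002,-0.04,0,0,0,0.13,-0.004,-0.08,0,0,0,0.26,-0.006,-0.12,0,0,0,0.39,-0.008,-0.155,0,0,0,0.52,-0.0092,-0.175,0,0,0,0.61,-0.0092,-0.185,0,0,0,0.61,-0.0092,-0.185,0,0,0,0.61])

```text
t: 37.32
tcp_pos: [0.6026, -0.2077, 0.2962]
eef_rot: [-0.0, -0.29, 0.957, 0.0]
ft_force: [-0.6, -0.2, -1.3]
grip_width: 0.0116
grasp_force: 58.5
```

Request:
servo_tool(motion=[0,0,-0.02,0,0,0,0,0,-0.055,0,0,0,0,0,-0.095,0,0,0,0,0,-0.13,0,0,0,0,0,-0.16,0,0,0,0,0,-0.18,0,0,0,0,0,-0.19,0,0,0,0,0,-0.196,0,0,0,0,0,-0.1995,0,0,0,0,0,-0.1995,0,0,0])

```text
t: 38.15
tcp_pos: [0.6034, -0.2046, 0.099]
eef_rot: [0.0, -0.293, 0.956, 0.0]
ft_force: [0.0, 0.1, -1.6]
grip_width: 0.0117
grasp_force: 58.8
```

Request:
servo_tool(motion=[0,0,0,0,0,0,0,0,0,0,0,0,0,0,0,0,0,0])

```text
t: 38.4
tcp_pos: [0.604, -0.2059, 0.0986]
eef_rot: [0.001, -0.292, 0.956, -0.001]
ft_force: [0.3, 1.0, 2.3]
grip_width: 0.0119
grasp_force: 59.0
```

Request:
servo_tool(motion=[0,0,0,0,0,0,0,0,0,0,0,0,0,0,0,0,0,0,0,0,0,0,0,0], grip=-0.2)

```text
t: 38.73
tcp_pos: [0.6029, -0.206, 0.0971]
eef_rot: [-0.0, -0.292, 0.956, 0.0]
ft_force: [0.1, -0.5, 0.2]
grip_width: 0.034
grasp_force: 0.0
```

Request:
servo_tool(motion=[0,0,0.02,0,0,0,0,0,0.06,0,0,0,0,0,0.1,0,0,0,0,0.02,0.14,0,0,-0.1,0,0.05,0.18,0,0,-0.3,0,0.08,0.204,0,0,-0.5,0,0.08,0.204,0,0,-0.6,0,0.08,0.204,0,0,-0.6])

```text
t: 39.4
tcp_pos: [0.604, -0.1242, 0.3048]
eef_rot: [0.003, -0.14, 0.99, -0.001]
ft_force: [0.0, -0.7, 0.4]
grip_width: 0.0343
grasp_force: 0.0
```

Request:
servo_tool(motion=[-0.005,0.04,0,0,0,-0.1,-0.01,0.08,0,0,0,-0.2,-0.017,0.12,0,0,0,-0.35,-0.025,0.16,0,0,0,-0.5,-0.032,0.2,0,0,0,-0.61,-0.038,0.24,0,0,0,-0.61,-0.0432,0.275,0,0,0,-0.61,-0.0432,0.2889,0,0,0,-0.61,-0.0432,0.2889,0,0,0,-0.61,-0.0432,0.2889,0,0,0,-0.61])

```text
t: 40.23
tcp_pos: [0.5597, 0.1628, 0.2998]
eef_rot: [-0.001, 0.019, 1.0, -0.001]
ft_force: [0.1, -0.5, 0.6]
grip_width: 0.0343
grasp_force: 0.0
```

Run:
```python
from h import *
s=st(); nodes(box=incase)
```

```text
t 40.23 tcp [559.7 162.8 299.8] rotvec deg [-3.500e+00 -1.799e+02  1.000e-01] y [ 0.038  0.999 -0.001] z [-0.002 -0.001 -1.   ] w 34.3 F [ 0.1 -0.5  0.6]
node xy [485.6 237.2] yaw -2.5 ant [485.8 237.3] r 6.9 n 1284 cost 0.01 rect [485.6 237.2  38.1  37.5  87.7]
node xy [557.1 231.1] yaw -20.1 ant [557.2 231.3] r 7.0 n 1018 cost 0.03 rect [557.1 231.3  38.2  38.1  69.4]
```

Request:
servo_tool(motion=[-0.001,0.022,-0.03,0,0,0,-0.002,0.045,-0.05,0,0,0,-0.0034,0.0681,-0.085,0,0,0,-0.0034,0.0681,-0.12,0,0,0,-0.0034,0.0681,-0.155,0,0,0,-0.0034,0.0681,-0.18,0,0,0,-0.0034,0.0681,-0.195,0,0,0,-0.0034,0.0681,-0.2045,0,0,0,-0.0034,0.0681,-0.2045,0,0,0,-0.0034,0.0681,-0.2045,0,0,0])

```text
t: 41.12
tcp_pos: [0.5569, 0.2298, 0.0967]
eef_rot: [-0.0, 0.021, 1.0, -0.0]
ft_force: [0.7, 0.0, 0.3]
grip_width: 0.0345
grasp_force: 0.0
```

Request:
servo_tool(motion=[0,0,0,0,0,0,0,0,0,0,0,0,0,0,0,0,0,0,0,0,0,0,0,0,0,0,0,0,0,0], grip=-1)

```text
t: 41.53
tcp_pos: [0.5577, 0.2312, 0.0984]
eef_rot: [0.002, 0.02, 1.0, 0.0]
ft_force: [1.0, -1.2, 6.0]
grip_width: 0.0118
grasp_force: 58.9
```

Request:
servo_tool(motion=[0,0,0.015,0,0,0,0,0,0.04,0,0,0,0,0,0.08,0,0,0,0,-0.005,0.12,0,0,0,0,-0.02,0.16,0,0,0,0,-0.04,0.19,0,0,0,0,-0.06,0.2,0,0,0])

```text
t: 42.12
tcp_pos: [0.5575, 0.1714, 0.3027]
eef_rot: [0.004, 0.019, 1.0, 0.001]
ft_force: [1.5, 0.4, -0.7]
grip_width: 0.0117
grasp_force: 58.6
```

Request:
servo_tool(motion=[0.005,-0.035,0,0,0,0.11,0.011,-0.07,0,0,0,0.22,0.016,-0.11,0,0,0,0.33,0.022,-0.15,0,0,0,0.44,0.028,-0.19,0,0,0,0.54])

```text
t: 42.53
tcp_pos: [0.5839, -0.0201, 0.2968]
eef_rot: [-0.0, -0.123, 0.992, 0.0]
ft_force: [1.5, -0.6, -0.9]
grip_width: 0.012
grasp_force: 58.5
```

Request:
servo_tool(motion=[0.005,-0.04,0,0,0,0.11,0.01,-0.08,0,0,0,0.22,0.015,-0.12,0,0,0,0.33,0.021,-0.16,0,0,0,0.44,0.026,-0.2,0,0,0,0.537,0.0316,-0.235,0,0,0,0.537,0.0316,-0.2476,0,0,0,0.537,0.0316,-0.2476,0,0,0,0.537])

```text
t: 43.2
tcp_pos: [0.6155, -0.27, 0.2955]
eef_rot: [-0.001, -0.257, 0.967, 0.0]
ft_force: [0.4, 0.5, -0.6]
grip_width: 0.0118
grasp_force: 58.6
```

Request:
servo_tool(motion=[0,0,-0.02,0,0,0,0,0,-0.055,0,0,0,0,0,-0.095,0,0,0,0,0,-0.13,0,0,0,0,0,-0.16,0,0,0,0,0,-0.18,0,0,0,0,0,-0.19,0,0,0,0,0,-0.196,0,0,0,0,0,-0.1995,0,0,0,0,0,-0.1995,0,0,0])

```text
t: 44.03
tcp_pos: [0.6162, -0.2656, 0.099]
eef_rot: [0.0, -0.259, 0.966, -0.0]
ft_force: [0.1, 0.3, -0.8]
grip_width: 0.0116
grasp_force: 58.9
```

Request:
servo_tool(motion=[0,0,0,0,0,0,0,0,0,0,0,0,0,0,0,0,0,0])

```text
t: 44.28
tcp_pos: [0.6168, -0.2668, 0.0985]
eef_rot: [0.001, -0.259, 0.966, -0.001]
ft_force: [1.0, 0.8, 2.8]
grip_width: 0.0119
grasp_force: 59.1
```

Request:
servo_tool(motion=[0,0,0,0,0,0,0,0,0,0,0,0,0,0,0,0,0,0,0,0,0,0,0,0], grip=-0.2)

```text
t: 44.62
tcp_pos: [0.6159, -0.2666, 0.0972]
eef_rot: [-0.0, -0.259, 0.966, 0.0]
ft_force: [0.1, -0.7, 0.5]
grip_width: 0.0342
grasp_force: 0.0
```

Request:
servo_tool(motion=[0,0,0.02,0,0,0,0,0,0.06,0,0,0,0,0,0.1,0,0,0,0,0.02,0.14,0,0,-0.1,0,0.05,0.18,0,0,-0.3,0,0.08,0.204,0,0,-0.5,0,0.08,0.204,0,0,-0.54,0,0.08,0.204,0,0,-0.54])

```text
t: 45.28
tcp_pos: [0.6171, -0.1848, 0.3051]
eef_rot: [0.003, -0.121, 0.993, -0.001]
ft_force: [-0.4, -0.6, -0.6]
grip_width: 0.0336
grasp_force: 0.0
```

Run:
```python
from h import *
s=st(); check()
```

```text
t 45.28 tcp [ 617.1 -184.8  305.1] rotvec deg [-21.8 178.4  -0.2] y [-0.241  0.971 -0.003] z [ 0.006 -0.002 -1.   ] w 33.6 F [-0.4 -0.6 -0.6]
tray node [-30.6 -62.2] yaw err -0.4
tray node [-32.   -2.5] yaw err -0.2
tray node [-31.1  61. ] yaw err 0.3
tray node [30.8 -0.5] yaw err -0.5
tray node [31.4 61.8] yaw err -0.3
```

Request:
servo_tool(motion=[-0.006,0.04,0,0,0,-0.1,-0.012,0.08,0,0,0,-0.2,-0.018,0.12,0,0,0,-0.35,-0.025,0.16,0,0,0,-0.5,-0.032,0.2,0,0,0,-0.537,-0.038,0.24,0,0,0,-0.537,-0.044,0.28,0,0,0,-0.537,-0.05,0.32,0,0,0,-0.537,-0.0562,0.34,0,0,0,-0.537,-0.0562,0.3495,0,0,0,-0.537])

```text
t: 46.17
tcp_pos: [0.5583, 0.165, 0.2991]
eef_rot: [-0.002, 0.018, 1.0, -0.0]
ft_force: [-0.0, -0.2, 0.3]
grip_width: 0.0343
grasp_force: 0.0
```

Request:
servo_tool(motion=[0,0,0,0,0,0,0,0,0,0,0,0])

```text
t: 46.33
tcp_pos: [0.56, 0.1621, 0.2999]
eef_rot: [-0.001, 0.02, 1.0, -0.0]
ft_force: [0.6, 0.5, 0.5]
grip_width: 0.034
grasp_force: 0.0
```

Run:
```python
from h import *
s=st(); nodes(box=incase)
```

```text
t 46.33 tcp [560.  162.1 299.9] rotvec deg [-3.600e+00 -1.799e+02  1.000e-01] y [ 0.04   0.999 -0.001] z [-0.002 -0.001 -1.   ] w 34.0 F [0.6 0.5 0.5]
node xy [486.1 237.1] yaw -2.6 ant [485.9 237.2] r 7.1 n 1284 cost 0.01 rect [486.1 237.2  38.2  37.5  87.7]
```

Run:
```python
from h import *
for n in ('top','scene'):
    c,p,d=cam(n); P=W(c,d)*1000
    for o in outline_of(n,'mug')[:1]:
        A=P[o['region']&(d>0)]; print(n,o['p'],len(A)); 
        r=np.hypot(A[:,0]-629.3,A[:,1]+328.2); i=np.argsort(r)[:400:40]; print(np.c_[A[i],r[i]].round(0))
        B=A[A[:,2]>80]; print('rim',rect(B/1000))
```

```text
top 0.89 996
[[ 662. -348.   61.   38.]
 [ 667. -369.   26.   56.]
 [ 664. -384.   32.   66.]
 [ 668. -383.   14.   67.]
 [ 675. -379.   75.   68.]
 [ 649. -397.   24.   71.]
 [ 646. -402.   15.   75.]
 [ 644. -407.   47.   80.]
 [ 640. -414.   39.   87.]
 [ 643. -422.   87.   95.]]
rim [ 678.8 -418.9   78.7   73.   -45.3]
scene 0.96 1529
[[ 665. -349.   43.   41.]
 [ 672. -353.   62.   49.]
 [ 675. -359.   73.   55.]
 [ 675. -374.   73.   65.]
 [ 664. -387.   40.   68.]
 [ 674. -382.   32.   70.]
 [ 671. -386.   34.   72.]
 [ 678. -384.   34.   74.]
 [ 683. -382.   15.   76.]
 [ 685. -385.   34.   79.]]
rim [ 680.2 -418.9   76.9   73.1   39.8]
```

Request:
servo_tool(motion=[-0.025,0.025,-0.02,0,0,0,-0.05,0.05,-0.04,0,0,0,-0.0746,0.0741,-0.06,0,0,0,-0.0746,0.0741,-0.1,0,0,0,-0.0746,0.0741,-0.14,0,0,0,-0.0746,0.0741,-0.17,0,0,0,-0.0746,0.0741,-0.195,0,0,0,-0.0746,0.0741,-0.2045,0,0,0,-0.0746,0.0741,-0.2045,0,0,0,-0.0746,0.0741,-0.2045,0,0,0])

```text
t: 47.42
tcp_pos: [0.4857, 0.2367, 0.0972]
eef_rot: [0.0, 0.021, 1.0, 0.0]
ft_force: [0.8, 0.1, 0.5]
grip_width: 0.0341
grasp_force: 0.0
```

Request:
servo_tool(motion=[0,0,0,0,0,0,0,0,0,0,0,0,0,0,0,0,0,0,0,0,0,0,0,0,0,0,0,0,0,0], grip=-1)

```text
t: 47.83
tcp_pos: [0.4867, 0.2375, 0.0987]
eef_rot: [0.002, 0.02, 1.0, 0.001]
ft_force: [0.4, -0.3, 6.8]
grip_width: 0.012
grasp_force: 59.0
```

Request:
servo_tool(motion=[0,0,0.015,0,0,0,0,0,0.04,0,0,0,0,0,0.08,0,0,0,0,-0.005,0.12,0,0,0,0,-0.02,0.16,0,0,0,0,-0.04,0.19,0,0,0,0,-0.06,0.2,0,0,0])

```text
t: 48.42
tcp_pos: [0.4866, 0.1772, 0.3029]
eef_rot: [0.004, 0.02, 1.0, 0.001]
ft_force: [0.8, -1.1, -0.5]
grip_width: 0.0122
grasp_force: 58.5
```

Request:
servo_tool(motion=[0.009,-0.035,0,0,0,0.05,0.018,-0.07,0,0,0,0.1,0.028,-0.11,0,0,0,0.15,0.038,-0.15,0,0,0,0.2,0.05,-0.195,0,0,0,0.245])

```text
t: 48.83
tcp_pos: [0.5337, -0.0148, 0.2975]
eef_rot: [0.001, -0.045, 0.999, -0.0]
ft_force: [1.6, 0.6, -0.7]
grip_width: 0.0118
grasp_force: 58.6
```

Request:
servo_tool(motion=[0.01,-0.035,0,0,0,0.05,0.02,-0.07,0,0,0,0.1,0.03,-0.105,0,0,0,0.15,0.04,-0.135,0,0,0,0.2,0.05,-0.16,0,0,0,0.245])

```text
t: 49.25
tcp_pos: [0.5839, -0.1757, 0.2971]
eef_rot: [0.0, -0.108, 0.994, -0.0]
ft_force: [0.0, -0.0, -0.4]
grip_width: 0.0118
grasp_force: 58.6
```

Request:
servo_tool(motion=[0.01,-0.035,0,0,0,0,0.02,-0.07,0,0,0,0,0.03,-0.105,0,0,0,0,0.04,-0.135,0,0,0,0,0.0439,-0.1492,0,0,0,0,0.0439,-0.1492,0,0,0,0,0.0439,-0.1492,0,0,0,0])

```text
t: 49.83
tcp_pos: [0.6275, -0.323, 0.2961]
eef_rot: [-0.0, -0.107, 0.994, 0.001]
ft_force: [0.1, -0.3, -0.4]
grip_width: 0.0118
grasp_force: 58.7
```

Request:
servo_tool(motion=[0,0,-0.02,0,0,0,0,0,-0.055,0,0,0,0,0,-0.095,0,0,0,0,0,-0.13,0,0,0,0,0,-0.16,0,0,0,0,0,-0.18,0,0,0,0,0,-0.19,0,0,0,0,0,-0.196,0,0,0,0,0,-0.1995,0,0,0,0,0,-0.1995,0,0,0])

```text
t: 50.67
tcp_pos: [0.6281, -0.3215, 0.0994]
eef_rot: [0.001, -0.108, 0.994, -0.0]
ft_force: [0.9, -0.4, -1.6]
grip_width: 0.0121
grasp_force: 58.8
```

Request:
servo_tool(motion=[0,0,0,0,0,0,0,0,0,0,0,0,0,0,0,0,0,0])

```text
t: 50.92
tcp_pos: [0.6286, -0.3227, 0.0988]
eef_rot: [0.001, -0.108, 0.994, -0.001]
ft_force: [-0.6, 1.2, 2.8]
grip_width: 0.0118
grasp_force: 59.2
```

Request:
servo_tool(motion=[0,0,0,0,0,0,0,0,0,0,0,0,0,0,0,0,0,0,0,0,0,0,0,0], grip=-0.4)

```text
t: 51.25
tcp_pos: [0.6278, -0.3224, 0.0972]
eef_rot: [-0.0, -0.108, 0.994, 0.0]
ft_force: [0.1, 0.7, -0.3]
grip_width: 0.0254
grasp_force: 0.0
```

Request:
servo_tool(motion=[0,0,0.02,0,0,0,0,0,0.06,0,0,0,0,0,0.1,0,0,0,0,0.02,0.14,0,0,0,-0.01,0.05,0.18,0,0,-0.1,-0.03,0.08,0.204,0,0,-0.2,-0.03,0.1,0.204,0,0,-0.245,-0.03,0.1,0.204,0,0,-0.245,-0.03,0.1,0.204,0,0,-0.245])

```text
t: 52.0
tcp_pos: [0.598, -0.2212, 0.3028]
eef_rot: [0.001, -0.045, 0.999, -0.001]
ft_force: [-0.3, 0.4, -0.3]
grip_width: 0.0255
grasp_force: 0.0
```

Run:
```python
from h import *
s=st(); c,p,d=check(); cv2.imwrite('pics/w12.png',p[:,:,::-1])
c,p,d=cam('top'); cv2.imwrite('pics/t12.png',p[:,:,::-1]); lid('top')
```

```text
t 52.0 tcp [ 598.  -221.2  302.8] rotvec deg [-8.100e+00  1.797e+02 -1.000e-01] y [-0.09   0.996 -0.001] z [ 0.002 -0.001 -1.   ] w 25.5 F [-0.3  0.4 -0.3]
tray node [-31.2  61. ] yaw err 0.3
tray node [-32.   -2.6] yaw err -0.2
tray node [-30.7 -62.3] yaw err -0.4
tray node [31.4 61.6] yaw err -0.7
tray node [30.7 -0.4] yaw err -0.2
tray node [ 29.9 -57.1] yaw err -0.5
lid top 1195 theta [103.5 109.  110.4]
lid top 1242 theta [103.3 108.9 110.3]
```

View pics/w12.png

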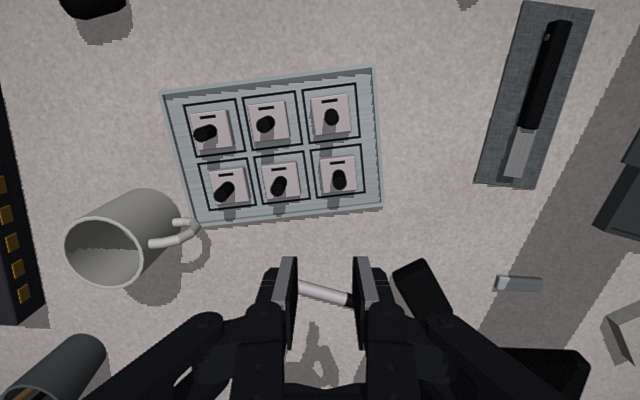

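All six nodes are upright in their squares. far3 (px 222,190) is 5 mm off and near2 (px 268,122) is 2.8 mm off, so I'll nudge both into place.

Request:
servo_tool(motion=[0.012,-0.035,-0.01,0,0,0,0.02,-0.07,-0.02,0,0,0,0.0286,-0.1008,-0.04,0,0,0,0.0286,-0.1008,-0.08,0,0,0,0.0286,-0.1008,-0.12,0,0,0,0.0286,-0.1008,-0.155,0,0,0,0.0286,-0.1008,-0.185,0,0,0,0.0286,-0.1008,-0.2,0,0,0,0.0286,-0.1008,-0.2045,0,0,0,0.0286,-0.1008,-0.2045,0,0,0])

```text
t: 52.98
tcp_pos: [0.625, -0.3236, 0.0937]
eef_rot: [-0.002, -0.043, 0.999, 0.001]
ft_force: [0.5, 0.3, 0.7]
grip_width: 0.0258
grasp_force: 0.0
```

Request:
servo_tool(motion=[0,0,0,0,0,0,0,0,0,0,0,0,0,0,0,0,0,0,0,0,0,0,0,0,0,0,0,0,0,0], grip=-1)

```text
t: 53.4
tcp_pos: [0.6268, -0.3234, 0.0978]
eef_rot: [0.001, -0.044, 0.999, -0.0]
ft_force: [1.3, -0.3, -1.9]
grip_width: 0.0119
grasp_force: 58.4
```

Request:
servo_tool(motion=[0,0,0.004,0,0,0,0.001,-0.002,0.008,0,0,0,0.0021,-0.0046,0.008,0,0,0,0.0021,-0.0046,0.008,0,0,0,0.0021,-0.0046,0.004,0,0,0,0.0021,-0.0046,0.0005,0,0,0,0.0021,-0.0046,0.0005,0,0,0,0.0021,-0.0046,0.0005,0,0,0])

```text
t: 54.07
tcp_pos: [0.6284, -0.3278, 0.0968]
eef_rot: [-0.0, -0.044, 0.999, 0.0]
ft_force: [-0.3, 0.6, -0.7]
grip_width: 0.0119
grasp_force: 58.8
```

Request:
servo_tool(motion=[0,0,0,0,0,0,0,0,0,0,0,0,0,0,0,0,0,0,0,0,0,0,0,0], grip=-0.4)

```text
t: 54.4
tcp_pos: [0.6284, -0.3277, 0.097]
eef_rot: [-0.0, -0.044, 0.999, 0.0]
ft_force: [0.6, 0.5, 0.2]
grip_width: 0.0254
grasp_force: 0.0
```

Request:
servo_tool(motion=[0,0,0.02,0,0,0,0,0,0.06,0,0,0,0,0,0.1,0,0,0,-0.03,0.02,0.1,0,0,0,-0.06,0.04,0.1,0,0,0,-0.0741,0.0448,0.1,0,0,0,-0.0741,0.0448,0.1,0,0,0,-0.0741,0.0448,0.1,0,0,0])

```text
t: 55.07
tcp_pos: [0.554, -0.2827, 0.1979]
eef_rot: [0.0, -0.044, 0.999, -0.0]
ft_force: [0.4, -0.2, 0.0]
grip_width: 0.0258
grasp_force: 0.0
```

Request:
servo_tool(motion=[0,0,-0.03,0,0,0,0,0,-0.06,0,0,0,0,0,-0.085,0,0,0,0,0,-0.097,0,0,0,0,0,-0.1005,0,0,0,0,0,-0.1005,0,0,0,0,0,-0.1005,0,0,0])

```text
t: 55.65
tcp_pos: [0.5554, -0.2837, 0.0972]
eef_rot: [0.001, -0.044, 0.999, -0.0]
ft_force: [-0.7, -0.4, 0.6]
grip_width: 0.0256
grasp_force: 0.0
```

Request:
servo_tool(motion=[0,0,0,0,0,0,0,0,0,0,0,0,0,0,0,0,0,0,0,0,0,0,0,0,0,0,0,0,0,0], grip=-1)

```text
t: 56.07
tcp_pos: [0.5546, -0.2831, 0.0973]
eef_rot: [0.0, -0.044, 0.999, -0.0]
ft_force: [-0.5, -0.6, 0.4]
grip_width: -0.0002
grasp_force: 0.0
```

Request:
servo_tool(motion=[0,0,0.004,0,0,0,0,0.0015,0.008,0,0,0,0.0004,0.0028,0.008,0,0,0,0.0004,0.0028,0.008,0,0,0,0.0004,0.0028,0.004,0,0,0,0.0004,0.0028,0.0005,0,0,0,0.0004,0.0028,0.0005,0,0,0,0.0004,0.0028,0.0005,0,0,0])

```text
t: 56.73
tcp_pos: [0.5544, -0.2799, 0.0965]
eef_rot: [-0.001, -0.044, 0.999, 0.0]
ft_force: [0.8, -0.3, 0.6]
grip_width: -0.0001
grasp_force: 0.0
```

Request:
servo_tool(motion=[0,0,0,0,0,0,0,0,0,0,0,0,0,0,0,0,0,0,0,0,0,0,0,0], grip=-0.4)

```text
t: 57.07
tcp_pos: [0.5549, -0.2803, 0.0973]
eef_rot: [0.0, -0.044, 0.999, -0.0]
ft_force: [0.2, 1.0, -0.2]
grip_width: 0.0254
grasp_force: 0.0
```

Request:
servo_tool(motion=[0,0,0.02,0,0,0,0,0,0.06,0,0,0,0,0,0.1,0,0,0,0.01,0.02,0.14,0,0,0,0.03,0.04,0.18,0,0,0,0.04,0.06,0.204,0,0,0,0.04,0.06,0.204,0,0,0,0.04,0.06,0.204,0,0,0])

```text
t: 57.73
tcp_pos: [0.5965, -0.2193, 0.3044]
eef_rot: [0.003, -0.045, 0.999, -0.001]
ft_force: [0.8, -1.2, -0.6]
grip_width: 0.0253
grasp_force: 0.0
```

Run:
```python
from h import *
s=st(); c,p,d=check()
```

```text
t 57.73 tcp [ 596.5 -219.3  304.4] rotvec deg [ -8.1 179.5  -0.3] y [-0.09   0.996 -0.003] z [ 0.005 -0.003 -1.   ] w 25.3 F [ 0.8 -1.2 -0.6]
tray node [-31.2  60.9] yaw err 0.5
tray node [-30.7 -62.2] yaw err -0.2
tray node [-0.1  3.9] yaw err -2.7
tray node [31.3 61.6] yaw err -0.8
tray node [29.4  0.2] yaw err -1.2
tray node [ 31.  -61.8] yaw err -0.3
```

Run:
```python
from h import *
c,p,d=cam('wrist'); cv2.imwrite('pics/w13.png',cv2.resize(p[40:260,140:420,::-1],(760,597)))
np.save('w13.npy',W(c,d));
```

```text
(no output)
```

View pics/w13.png

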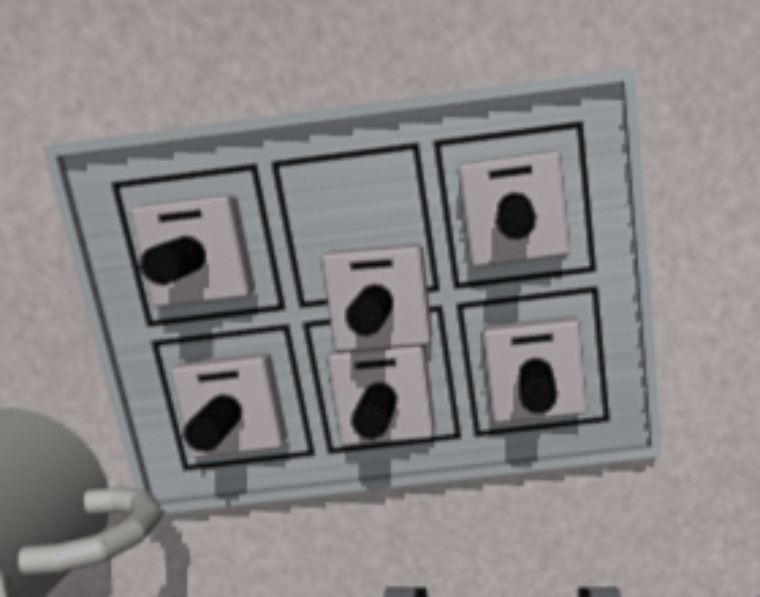

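near2's node has been knocked (now at crop px 375,300) against far2's (380,398). Both are still upright. I'll measure both precisely.

Run:
```python
from h import *
P=np.load('w13.npy')*1000; Z=P[...,2]; t=np.radians(T[2]); M=np.array([[np.cos(t),-np.sin(t)],[np.sin(t),np.cos(t)]])
q=(P[...,:2]-T[:2])@M; k=intray(P)
a=(k&(Z>44)&(Z<54)).astype(np.uint8); n,lab,s,_=cv2.connectedComponentsWithStats(a)
for i in range(1,n):
    if s[i,4]<20: continue
    (x,y),r=cv2.minEnclosingCircle(q[lab==i].astype(np.float32)); print(np.round([x,y,r],1),s[i,4],'z',Z[lab==i].max().round(1), 'world',np.round(np.array([x,y])@M.T+T[:2],1))
B=q[k&(Z>15.5)&(Z<21.5)&(abs(q[...,1])<28)]; print('base union',rect(B/1000),np.percentile(B[:,0],[0.5,99.5]))
for lo,hi in((-28,16),(26,70)):
    C=B[(B[:,0]>lo)&(B[:,0]<hi)]; print(rect(C/1000))
print('depth of z at far2 base',np.percentile(Z[k&(Z>10)&(Z<30)&(abs(q[...,1])<15)],[5,50,95]))
```

```text
[-31.2  61.    7. ] 184 z 53.0 world [ 542.6 -221.1]
[-30.9 -62.4   7. ] 206 z 52.3 world [ 568.9 -341.6]
[-4.4  4.4  7.1] 181 z 52.4 world [ 580.7 -270.8]
[31.4 61.7  7.1] 169 z 52.1 world [ 603.6 -207.2]
[33.7 -0.2  7. ] 171 z 52.6 world [ 618.9 -267.2]
[ 30.8 -62.1   7.1] 177 z 52.4 world [ 629.2 -328.3]
[ 63.2 -93.5   5. ] 49 z 53.7 world [ 667.4 -352.2]
base union [14.8  1.9 76.5 41.5 -2.5] [-23.35390142  52.08719551]
[-3.4  2.6 41.4 40.2 87.9]
[39.5 -0.4 38.3 26.8 89.8]
depth of z at far2 base [16.27076691 18.6014656  20.29607616]
```

Request:
servo_tool(motion=[-0.0149,-0.03,-0.02,0,0,0,-0.0149,-0.0502,-0.05,0,0,0,-0.0149,-0.0502,-0.085,0,0,0,-0.0149,-0.0502,-0.12,0,0,0,-0.0149,-0.0502,-0.155,0,0,0,-0.0149,-0.0502,-0.185,0,0,0,-0.0149,-0.0502,-0.2,0,0,0,-0.0149,-0.0502,-0.2045,0,0,0,-0.0149,-0.0502,-0.2045,0,0,0,-0.0149,-0.0502,-0.2045,0,0,0])

```text
t: 58.67
tcp_pos: [0.5795, -0.2708, 0.0965]
eef_rot: [-0.0, -0.043, 0.999, 0.0]
ft_force: [0.2, -0.1, 1.2]
grip_width: 0.0254
grasp_force: 0.0
```

Request:
servo_tool(motion=[0,0,0,0,0,0,0,0,0,0,0,0,0,0,0,0,0,0,0,0,0,0,0,0,0,0,0,0,0,0], grip=-1)

```text
t: 59.08
tcp_pos: [0.5807, -0.2709, 0.0982]
eef_rot: [0.001, -0.044, 0.999, -0.001]
ft_force: [-0.4, -0.1, 4.1]
grip_width: 0.0122
grasp_force: 59.0
```

Request:
servo_tool(motion=[0,0,0.006,0,0,0,0,0,0.02,0,0,0,-0.01,-0.004,0.025,0,0,0.03,-0.02,-0.008,0.025,0,0,0.077,-0.0251,-0.0099,0.025,0,0,0.077,-0.0251,-0.0099,0.015,0,0,0.077,-0.0251,-0.0099,0.005,0,0,0.077,-0.0251,-0.0099,0.0005,0,0,0.077,-0.0251,-0.0099,0.0005,0,0,0.077,-0.0251,-0.0099,0.0005,0,0,0.077])

```text
t: 59.92
tcp_pos: [0.5546, -0.28, 0.0981]
eef_rot: [-0.0, -0.064, 0.998, -0.0]
ft_force: [-4.6, 1.2, 15.7]
grip_width: 0.012
grasp_force: 60.3
```

Request:
servo_tool(motion=[0,0,0,0,0,0,0,0,0,0,0,0,0,0,0,0,0,0,0,0,0,0,0,0], grip=-0.4)

```text
t: 60.25
tcp_pos: [0.5547, -0.2799, 0.0962]
eef_rot: [-0.001, -0.064, 0.998, 0.001]
ft_force: [0.5, 0.1, -0.1]
grip_width: 0.0253
grasp_force: 0.0
```

Request:
servo_tool(motion=[0,0,0.02,0,0,0,0,0,0.06,0,0,0,0,0,0.1,0,0,0,0.03,0.007,0.1,0,0,0,0.0633,0.0135,0.1,0,0,0,0.0633,0.0135,0.1,0,0,0,0.0633,0.0135,0.1,0,0,0])

```text
t: 60.83
tcp_pos: [0.6192, -0.2661, 0.196]
eef_rot: [-0.0, -0.065, 0.998, 0.0]
ft_force: [-0.5, -0.4, -0.6]
grip_width: 0.0256
grasp_force: 0.0
```

Request:
servo_tool(motion=[0,0,-0.03,0,0,0,0,0,-0.06,0,0,0,0,0,-0.085,0,0,0,0,0,-0.097,0,0,0,0,0,-0.1005,0,0,0,0,0,-0.1005,0,0,0,0,0,-0.1005,0,0,0])

```text
t: 61.42
tcp_pos: [0.6184, -0.2673, 0.0979]
eef_rot: [0.001, -0.064, 0.998, -0.0]
ft_force: [0.5, -0.2, 0.5]
grip_width: 0.0256
grasp_force: 0.0
```

Request:
servo_tool(motion=[0,0,0,0,0,0,0,0,0,0,0,0,0,0,0,0,0,0,0,0,0,0,0,0,0,0,0,0,0,0], grip=-1)

```text
t: 61.83
tcp_pos: [0.6191, -0.2674, 0.0987]
eef_rot: [0.001, -0.064, 0.998, -0.001]
ft_force: [-0.5, 0.4, 6.7]
grip_width: 0.0118
grasp_force: 59.1
```

Request:
servo_tool(motion=[0,0,0.004,0,0,0,-0.001,0,0.008,0,0,0.02,-0.0027,-0.0004,0.008,0,0,0.02,-0.0027,-0.0004,0.008,0,0,0.02,-0.0027,-0.0004,0.004,0,0,0.02,-0.0027,-0.0004,0.0005,0,0,0.02,-0.0027,-0.0004,0.0005,0,0,0.02,-0.0027,-0.0004,0.0005,0,0,0.02])

```text
t: 62.5
tcp_pos: [0.6154, -0.2672, 0.0987]
eef_rot: [0.0, -0.069, 0.998, -0.0]
ft_force: [-3.5, 1.8, 11.0]
grip_width: 0.0118
grasp_force: 59.6
```

Request:
servo_tool(motion=[0,0,0,0,0,0,0,0,0,0,0,0,0,0,0,0,0,0,0,0,0,0,0,0], grip=-0.4)

```text
t: 62.83
tcp_pos: [0.6152, -0.2671, 0.0965]
eef_rot: [-0.0, -0.069, 0.998, 0.0]
ft_force: [0.0, -0.5, 0.0]
grip_width: 0.0257
grasp_force: 0.0
```

Request:
servo_tool(motion=[0,0,0.02,0,0,0,0,0,0.06,0,0,0,0,0,0.1,0,0,0,-0.01,0.015,0.14,0,0,0,-0.015,0.03,0.18,0,0,0,-0.02,0.045,0.204,0,0,0,-0.02,0.045,0.204,0,0,0,-0.02,0.045,0.204,0,0,0])

```text
t: 63.5
tcp_pos: [0.5962, -0.2218, 0.3037]
eef_rot: [0.002, -0.07, 0.998, -0.001]
ft_force: [-0.0, -0.0, -0.0]
grip_width: 0.0259
grasp_force: 0.0
```

Run:
```python
from h import *
s=st(); print(np.round(s['q'],2)); c,p,d=check()
lid('top')
```

```text
t 63.5 tcp [ 596.2 -221.8  303.7] rotvec deg [-12.5 179.3  -0.2] y [-0.139  0.99  -0.003] z [ 0.004 -0.002 -1.   ] w 25.9 F [-0. -0. -0.]
[-0.48  0.43  0.22  1.35  0.   -0.62]
tray node [-31.3  60.9] yaw err 0.2
tray node [-32.    0.1] yaw err -0.1
tray node [-30.7 -62.3] yaw err -0.5
tray node [31.3 61.6] yaw err -0.8
tray node [29.9 -0.3] yaw err -1.0
tray node [ 30.9 -61.8] yaw err -0.1
lid top 1188 theta [103.4 108.9 110.3]
lid top 1242 theta [103.6 108.8 110.2]
```

All nodes are now within about 1 mm and 1° of their squares, and the case is empty. I'll close the gripper and go round behind the cover to push it shut.

Request:
servo_tool(motion=[-0.01,0.02,0,0,0,-0.1,-0.025,0.05,0,0,0,-0.2,-0.043,0.082,0,0,0,-0.3,-0.061,0.115,0,0,0,-0.45,-0.079,0.148,0,0,0,-0.62,-0.097,0.18,0,0,0,-0.62,-0.1146,0.2152,0,0,0,-0.62], grip=-1)

```text
t: 64.18
tcp_pos: [0.4792, -0.0064, 0.2988]
eef_rot: [-0.002, 0.094, 0.996, 0.0]
ft_force: [0.8, -0.1, -0.1]
grip_width: 0.0004
grasp_force: 0.0
```

Request:
servo_tool(motion=[-0.018,0.033,0,0,0,0,-0.036,0.066,0,0,0,0,-0.054,0.1,0,0,0,0,-0.072,0.134,0,0,0,0,-0.09,0.167,0,0,0,0,-0.105,0.195,0,0,0,0,-0.1146,0.2152,0,0,0,0,-0.1146,0.2152,0,0,0,0,-0.1146,0.2152,0,0,0,0])

```text
t: 64.93
tcp_pos: [0.3654, 0.2086, 0.2995]
eef_rot: [-0.001, 0.092, 0.996, -0.001]
ft_force: [0.1, 0.1, 0.3]
grip_width: 0.0
grasp_force: 0.0
```

Request:
servo_tool(motion=[0.006,0.03,0,0,0,0,0.013,0.066,0,0,0,0,0.019,0.1,0,0,0,0,0.025,0.134,0,0,0,0,0.032,0.167,0,0,0,0,0.038,0.2,0,0,0,0,0.0436,0.231,0,0,0,0,0.0436,0.231,0,0,0,0,0.0436,0.231,0,0,0,0])

```text
t: 65.68
tcp_pos: [0.4109, 0.4391, 0.2986]
eef_rot: [-0.001, 0.093, 0.996, -0.001]
ft_force: [-0.6, -0.9, 0.2]
grip_width: 0.0001
grasp_force: 0.0
```

Request:
servo_tool(motion=[0.025,-0.0047,0,0,0,0,0.05,-0.0095,-0.003,0,0,0,0.075,-0.0142,-0.008,0,0,0,0.0983,-0.0186,-0.012,0,0,0,0.0983,-0.0186,-0.012,0,0,0,0.0983,-0.0186,-0.012,0,0,0])

```text
t: 66.18
tcp_pos: [0.5095, 0.4178, 0.2879]
eef_rot: [-0.001, 0.095, 0.995, -0.001]
ft_force: [-0.2, -0.0, -0.2]
grip_width: -0.0001
grasp_force: 0.0
```

Run:
```python
from h import *
s=st(); print(np.round(s['q'],2)); tc=np.array(s['tcp_pos'])*1000; print('tcp case',(tc[:2]-O)@ex,(tc[:2]-O)@ey)
c,p,d,L=lid(); cv2.imwrite('pics/s14.png',p[:,:,::-1])
```

```text
t 66.18 tcp [509.5 417.8 287.9] rotvec deg [ -17.1 -179.1    0.2] y [ 0.189  0.982 -0.002] z [-0.002 -0.002 -1.   ] w -0.1 F [-0.2 -0.  -0.2]
[ 0.57  0.49  0.27  1.35 -0.    0.76]
tcp case 212.5722585749651 78.22715365873646
lid scene 534 theta [101.6 105.2 108.8]
lid scene 1546 theta [103.2 109.5 119.1]
```

View pics/s14.png

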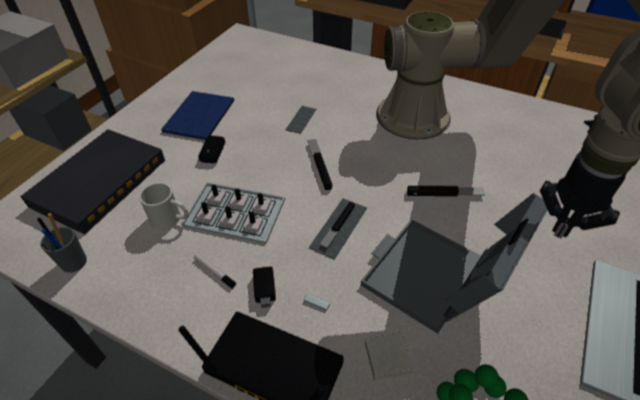

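Request:
servo_tool(motion=[-0.0028,-0.0147,0,0,0,0,-0.0046,-0.0246,0,0,0,0,-0.0065,-0.0344,0,0,0,0,-0.0084,-0.0442,0,0,0,0,-0.0102,-0.054,0,0,0,0,-0.0121,-0.0639,0,0,0,0,-0.0139,-0.0737,0,0,0,0,-0.016,-0.0845,0,0,0,0,-0.016,-0.0845,0,0,0,0])

```text
t: 66.98
tcp_pos: [0.4915, 0.334, 0.2892]
eef_rot: [-0.0, 0.094, 0.996, -0.001]
ft_force: [-0.2, 0.6, -0.4]
grip_width: -0.0003
grasp_force: 0.0
```

Run:
```python
from h import *
s=st(); tc=np.array(s['tcp_pos'])*1000; print('tcp case',(tc[:2]-O)@ex,(tc[:2]-O)@ey)
c,p,d,L=lid()
```

```text
t 66.98 tcp [491.5 334.  289.2] rotvec deg [-1.690e+01 -1.792e+02  1.000e-01] y [ 0.187  0.982 -0.001] z [-0.001 -0.001 -1.   ] w -0.3 F [-0.2  0.6 -0.4]
tcp case 126.86242366454158 80.33475825424944
lid scene 743 theta [82.8 87.9 91.2]
lid scene 1533 theta [ 84.1  91.7 102. ]
```

Request:
servo_tool(motion=[-0.0026,-0.0138,-0.0005,0,0,0,-0.0052,-0.0275,-0.002,0,0,0,-0.0076,-0.0403,-0.005,0,0,0,-0.0102,-0.054,-0.008,0,0,0,-0.0126,-0.0668,-0.013,0,0,0,-0.0149,-0.0791,-0.0194,0,0,0,-0.0149,-0.0791,-0.0194,0,0,0])

```text
t: 67.62
tcp_pos: [0.4763, 0.2554, 0.2686]
eef_rot: [-0.001, 0.094, 0.996, -0.001]
ft_force: [-0.5, -0.3, -0.3]
grip_width: 0.0004
grasp_force: 0.0
```

Request:
servo_tool(motion=[-0.0022,-0.0118,-0.007,0,0,0,-0.0043,-0.0228,-0.0156,0,0,0,-0.0063,-0.0334,-0.025,0,0,0,-0.0081,-0.0427,-0.0346,0,0,0,-0.0097,-0.0516,-0.045,0,0,0,-0.0111,-0.059,-0.057,0,0,0,-0.0124,-0.0658,-0.069,0,0,0,-0.0135,-0.0712,-0.082,0,0,0,-0.0135,-0.0712,-0.082,0,0,0])

```text
t: 68.37
tcp_pos: [0.4624, 0.1853, 0.1856]
eef_rot: [-0.002, 0.093, 0.996, -0.001]
ft_force: [-0.2, -0.2, 0.2]
grip_width: 0.0
grasp_force: 0.0
```

Run:
```python
from h import *
s=st(); tc=np.array(s['tcp_pos'])*1000; print('tcp case',(tc[:2]-O)@ex,(tc[:2]-O)@ey)
c,p,d,L=lid()
```

```text
t 68.37 tcp [462.4 185.3 185.6] rotvec deg [-1.68e+01 -1.79e+02  1.00e-01] y [ 0.186  0.983 -0.002] z [-0.004 -0.001 -1.   ] w 0.0 F [-0.2 -0.2  0.2]
tcp case -24.670275294227608 81.36153956272558
lid scene 2167 theta [20.7 21.5 22.7]
lid scene 3661 theta [21.  39.1 62.1]
```

Request:
servo_tool(motion=[-0.0005,-0.002,-0.007,0,0,0,-0.0008,-0.004,-0.014,0,0,0,-0.001,-0.006,-0.021,0,0,0,-0.0013,-0.007,-0.028,0,0,0,-0.0016,-0.0085,-0.034,0,0,0,-0.0018,-0.0095,-0.039,0,0,0,-0.002,-0.0108,-0.043,0,0,0,-0.002,-0.0108,-0.046,0,0,0,-0.002,-0.0108,-0.048,0,0,0,-0.002,-0.0108,-0.05,0,0,0])

```text
t: 69.25
tcp_pos: [0.4616, 0.1749, 0.1376]
eef_rot: [-0.0, 0.093, 0.996, -0.0]
ft_force: [-0.6, -0.9, 0.7]
grip_width: 0.0001
grasp_force: 0.3
```

Request:
servo_tool(motion=[0,0,-0.001,0,0,0,0,0,-0.002,0,0,0,0,0,-0.003,0,0,0,0,0,-0.004,0,0,0,0,0,-0.005,0,0,0,0,0,-0.005,0,0,0])

```text
t: 69.75
tcp_pos: [0.4617, 0.1751, 0.1327]
eef_rot: [0.0, 0.093, 0.996, 0.0]
ft_force: [0.0, 0.6, -0.6]
grip_width: 0.0001
grasp_force: 0.0
```

```bash
cat >> h.py <<'E'
def panel():
    for n in ('top','scene'):
        c,p,d=cam(n); L=loc(W(c,d)); m=(abs(L[...,0]-10)<85)&(L[...,1]<20)&(L[...,1]>-90)&(L[...,2]>40)&(L[...,2]<90)&(d>0); A=L[m]
        q=np.linalg.lstsq(np.c_[A[:,0],np.ones(len(A))],A[:,2],rcond=None)[0]; print(n,len(A),'panel slope deg',np.degrees(-q[0]).round(2),'z front',(q[1]-87*q[0]).round(1),'z hinge',(q[1]+100*q[0]).round(1))
E
python3 - <<'E'
from h import *
st(); panel()
E
```

```text
t 69.75 tcp [461.7 175.1 132.7] rotvec deg [ 16.7 179.2   0. ] y [0.185 0.983 0.   ] z [ 0.  0. -1.] w 0.1 F [ 0.   0.6 -0.6]
top 2096 panel slope deg 0.26 z front 59.5 z hinge 58.6
scene 3494 panel slope deg 0.39 z front 60.8 z hinge 59.5
```

Request:
servo_tool(motion=[0,0,-0.0005,0,0,0,0,0,-0.001,0,0,0,0,0,-0.0015,0,0,0,0,0,-0.002,0,0,0,0,0,-0.002,0,0,0])

```text
t: 70.27
tcp_pos: [0.4618, 0.1751, 0.1316]
eef_rot: [0.0, 0.093, 0.996, 0.0]
ft_force: [-2.3, -0.8, 6.3]
grip_width: 0.0
grasp_force: 3.4
```

Request:
servo_tool(motion=[0,0,-0.0005,0,0,0,0,0,-0.001,0,0,0,0,0,-0.0015,0,0,0,0,0,-0.0015,0,0,0])

```text
t: 70.6
tcp_pos: [0.4618, 0.1751, 0.1314]
eef_rot: [0.001, 0.093, 0.996, 0.0]
ft_force: [-5.1, -1.1, 18.4]
grip_width: 0.0
grasp_force: 9.2
```

The cover has reached its stop. I'll retreat and do a final check.

Request:
servo_tool(motion=[0,0,0.01,0,0,0,0,0,0.04,0,0,0,0,0,0.08,0,0,0,0.01,-0.03,0.12,0,0,0,0.02,-0.06,0.15,0,0,0,0.03,-0.1,0.17,0,0,0,0.04,-0.14,0.17,0,0,0,0.05,-0.175,0.17,0,0,0,0.05,-0.175,0.17,0,0,0])

```text
t: 71.35
tcp_pos: [0.5137, -0.005, 0.3005]
eef_rot: [0.002, 0.095, 0.995, -0.001]
ft_force: [0.3, 0.3, -0.6]
grip_width: 0.0001
grasp_force: 0.0
```

Run:
```python
from h import *
st(); panel()
c,p,d=cam('wrist'); P=W(c,d)
for t in ('mat','opener'):
  for o in outline_of('wrist',t):
    m=o['region']&(d>0); m=cv2.erode(m.astype(np.uint8),np.ones((3,3)))>0
    if m.sum()>5: print(t,round(o['p'],2),np.round(o['point']),rect(P[m]))
```

```text
t 71.35 tcp [513.7  -5.  300.5] rotvec deg [ 17.2 179.   -0.2] y [ 0.19   0.982 -0.002] z [ 0.004 -0.003 -1.   ] w 0.1 F [ 0.3  0.3 -0.6]
top 1864 panel slope deg 0.11 z front 58.6 z hinge 58.2
scene 3498 panel slope deg 0.02 z front 59.5 z hinge 59.5
mat 0.93 [313. 156.] [512.3 -17.1 176.8  68.1  -2.1]
opener 0.7 [310. 170.] [513.4 -18.  148.4  17.3  -2.7]
opener 0.7 [155.  42.] [ 359.4 -138.8  136.1   22.4   41.8]
opener 0.62 [138. 236.] [ 541.6 -220.2   38.2   35.6  -76.8]
```

Request:
servo_tool(motion=[0.01,-0.03,0,0,0,0,0.02,-0.065,0,0,0,0,0.03,-0.1,0,0,0,0,0.04,-0.135,0,0,0,0,0.05,-0.17,0,0,0,0,0.06,-0.2,0,0,0,0,0.07,-0.22,0,0,0,0,0.07,-0.22,0,0,0,0,0.07,-0.22,0,0,0,0])

```text
t: 72.35
tcp_pos: [0.582, -0.2191, 0.2984]
eef_rot: [-0.001, 0.093, 0.996, 0.001]
ft_force: [-0.5, 0.1, 0.4]
grip_width: 0.0002
grasp_force: 0.0
```

Run:
```python
from h import *
st(); check(); c,p,d=cam('top'); cv2.imwrite('pics/t15.png',p[:,:,::-1])
```

```text
t 72.35 tcp [ 582.  -219.1  298.4] rotvec deg [-1.670e+01 -1.791e+02 -1.000e-01] y [0.184 0.983 0.001] z [-0.001  0.001 -1.   ] w 0.2 F [-0.5  0.1  0.4]
tray node [-31.3  61. ] yaw err 0.5
tray node [-32.    0.2] yaw err -0.3
tray node [-30.8 -62.2] yaw err 0.2
tray node [31.2 61.7] yaw err -0.6
tray node [29.9 -0.1] yaw err -1.1
tray node [ 30.9 -61.7] yaw err -0.1
```

View pics/t15.png

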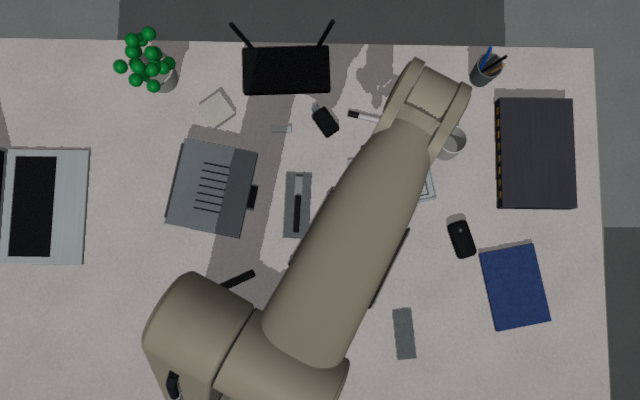

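The picture shows the cover shut (px 212,188), the opener on its mat (297,205), and the bystanders where they were. I'll hand in the job.

```bash
python3 -c "
from bench import bot
print(bot.finish_job())"
```

```text
the job is handed in; nothing more can be done
None
```

The job is handed in after about 72 s on the robot's clock: six nodes are upright on the tray, each within about 1 mm and 1° of its square; the cover is fully shut; the opener is back in the middle of its mat. One placed node was knocked against its neighbour mid-run, and I reset both.

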